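# Load the screwdriving fixture from a gravity lane and pin on its guide frame

## Task

Get the next camera ready for screwing: take the oldest camera back, the one at the low front end of the sloped lane, and seat it in the dowel nest of the fixture, then hang the blue screw-guide frame over it with both holes on the fixture's two pins, fully home, and swing the red clamp all the way over the frame. Keep the lane full as well: load the camera back waiting on the yellow tray into the lane's high end, behind the other two. Leave the other things on the bench alone.

Things in the scene. Friction and masses are not known exactly. Their poses are not given: they have to be found in the camera images.
- oldest_back: White camera back, shell 65.5 x 56.5 (its x, y) x 20 mm, green boards 36 x 36 mm in the middle up to 43 mm, thin lead; smooth plastic, 0.12 kg. Origin: centre of its underside, z up. Grip the shell across the 56.5 mm (along y). At the start the first (lowest) of three standing in the lane against its stop, its x pointing up the slope.
- second_back: White camera back, shell 65.5 x 56.5 (its x, y) x 20 mm, green boards 36 x 36 mm in the middle up to 43 mm, thin lead; smooth plastic, 0.12 kg. Origin: centre of its underside, z up. Grip the shell across the 56.5 mm (along y). At the start second in the lane, touching the first. It slides down by itself when the first is taken.
- third_back: White camera back, shell 65.5 x 56.5 (its x, y) x 20 mm, green boards 36 x 36 mm in the middle up to 43 mm, thin lead; smooth plastic, 0.12 kg. Origin: centre of its underside, z up. Grip the shell across the 56.5 mm (along y). At the start third and last in the lane.
- fresh_back: White camera back, shell 65.5 x 56.5 (its x, y) x 20 mm, green boards 36 x 36 mm in the middle up to 43 mm, thin lead; smooth plastic, 0.12 kg. Origin: centre of its underside, z up. Grip the shell across the 56.5 mm (along y). At the start alone on a small yellow tray (104 x 104 mm, 8 mm rim, floor 5 mm above the bench), turned up to 45 degrees.
- lane: Fixed gravity-feed lane: aluminium channel on grey legs, 74 mm wide, rising along its +x at 0.26 rad. Origin: on the bench below the front stop. Floor 30 mm high at the stop, 87 mm at the top, 222 mm up the slope; open above and at the top. Slippery white strips: backs slide down to the stop or the one in front. Holds three, x along the slope. Stop lip 14 mm over the floor.
- lane_front (a point): Point on the lane's floor, on its centre line, under the middle of a back resting against the stop (33 mm up the slope). Axes as lane (not tilted). The lane's side guides are flared, 7 mm high over the floor, 63 mm apart at the floor and 74 mm over their upper edges: keep fingertips 8 mm or more above the floor.
- lane_middle (a point): The same for the second back (98 mm up the slope).
- lane_back (a point): The same for the third back (164 mm up the slope).
- fixture: Fixed screwdriving fixture: aluminium base 236 x 120 x 12 mm, from -106 to +130 mm along its x. Origin: on the bench, under the middle of the nest. Two upright 10 mm steel pins at x = +72 and -72 mm, y = 0, on 22 mm thick posts with shoulders 34 mm above the bench; the pins taper from 56 mm to a blunt tip at 64 mm.
- nest (a point): Centre of the nest, on the base's top, 12 mm above the bench. Eight steel dowels, 8 mm thick, 14 mm high over the base with tapered tips (last 5 mm), take a back with its x along the fixture's x, either way round, with 1.7 mm play each side; the middle 44 mm of each long side is free for fingers.
- frame_seat (a point): Point midway between the two pins at the height of their shoulders, 34 mm above the bench: where the frame's origin lies when it is home. Axes as the fixture.
- frame: Loose blue screw-guide frame: plate 180 x 84 x 10 mm (its x, y, z), 0.3 kg, 54 x 48 mm window in the middle, four brass bushes, holes of 12.5 mm diameter at x = +72 and -72 mm, y = 0. Origin: centre of the plate's underside, z up. Lies flat on the bench at the start; goes on the pins either way round.
- frame_handle (a point): Middle of the frame's black U-handle bar, 60 mm above the plate's underside; the bar runs along the frame's x, 92 mm long, 14 mm wide (along y), 12 mm high, with 44 mm of free space under it.
- clamp (a joint): Swing clamp of the fixture: red arm turning level about an upright pivot, clockwise from above. 0 = open, arm along the fixture's -y; 1.57 = closed (end stop), arm along its -x over the frame's end. Starts at 0 to 0.45, stays where left, needs about 1 N at the knob. Underside 2.5 mm above a frame that is home, so it passes over only then.
- clamp_pivot (a point): Pivot axis of the clamp arm, at the arm's underside, 46.5 mm above the bench, at fixture x = +106, y = -34 mm.
- clamp_knob (a point): Middle of the black upright knob at the end of the clamp arm, 46 mm from the pivot axis; diameter 16 mm, from 14 mm below to 12 mm above this point. Push it sideways with the closed fingers.
- flux_bottle: White bottle with red needle cap, 44 mm diameter, 140 mm high, at the back of the bench: leave it alone. Origin: centre of its foot.
- tape_roll: Roll of brown tape lying flat, 90 mm across, at the back: leave it alone.
- cup: Ribbed white cup, 70 mm across, 59 mm high, at the back: leave it alone.
- screwdriver: Black electric screwdriver lying at the back, 270 mm long, in front of the drawer cabinet: leave it alone.
Things that resemble listed ones, but are neither listed nor needed, are in the scene too. Leave any purple look-alike of the oldest_back alone. Leave any brown look-alike of the third_back alone.

How it is judged:
By the outcome, as a careful person would: the job done as asked, in the order asked, and still so for the second after the job is handed in, with the robot touching nothing.
It also fails if it takes over 72 s, if anything falls off the work surface, if the arm or the gripper's body presses on something with over 40 N, if the wrist force passes 120 N, or if a joint passes its speed limit or range.

## Robot

A 7-joint arm with a two-finger parallel gripper is mounted at the origin on a cart in front of the work surface, level with it; the furniture and walls round the work are solid. World frame = base frame: x ahead of the robot, y to its left, z up, the work surface at z = 0. Lengths are in mm, angles in rad, forces in N, time in s.
With the tool pointing down it reaches from about 425 to 875 mm from the base axis. Payload 8.4 kg.
Tool frame: the origin (TCP) lies midway between the tips of the shut fingers; the grasp point (between the pads) lies 19 mm behind it; z points along the fingers, y is the line along which they close (so a half turn about z gives the same grasp; the last joint's range is limited). The gripper opens to 85 mm and grips with 20 to 120 N. Pads are 22 mm wide; open, the fingers measure 114 mm over their backs; the gripper's body (76 mm by 85 mm) begins 54 mm behind the grasp point. The pads swing forward as they close: fully open they stand 13 mm farther back than shut.
Start: joints at [-1.365, 0.333, 0.04, 1.465, -0.013, 1.343, -0.059], TCP at [195.067, 620.009, 196.208] pointing down, gripper open.
Joint ranges: [-2.58, 2.58], [-0.38, 2.09], [-1.3, 1.39], [0.25, 2.4], [-1.5, 4.64], [0.08, 2.09], [-2.65, 2.65]. Speed limits (rad/s): [2.22, 2.22, 2.79, 2.79, 3.14, 3.14, 3.14].

## Interface

Orientations are given as a 3x3 rotation matrix whose columns are the frame's x, y, z axes.
In Python, from workcell import bot, cams, hand_in gives the robot as it stands.
- The arm moves only by the tool move_arm, never from a script. Its argument "increments" is a list of rows, each an object with "claw": the opening in per cent of the stroke, from 0 (shut) to 100 (fully open); "delta_pos": the shift along the tool's x, y, z in m, a list of three; "delta_rot": the turn, a rotation vector about the tool's x, y, z in degrees, a list of three. In form: [{"claw": claw, "delta_pos": [tx, ty, tz], "delta_rot": [ax, ay, az]}, ...]. A call has 1 to 10 rows; each row is the pose to reach, as a shift and turn from the pose commanded when the call began, along the tool's axes at that moment; what a row does not reach only later rows make up. A row lasts 1/12 s, in which the tool goes at most 41.7 mm and 7.16 degrees, less where a joint would pass 70% of its speed; a pose out of reach is approached as far as the arm can. A call with a gripper value outside its range is refused whole. The fingers move at their own pace and stop on an object; the grip force is fixed at half the most. Time passes only in rows, so rows that repeat a pose let the fingers close. It gives the time, the measured TCP pose, the force, the opening and the grip force at its end, in the units of the state.
- bot.state(): the state, without advancing time (a new reading comes with each control period).
- cams.get_image(name): name is "side" or "top"; returns a dict with "frame" (420x560x3 uint8, red, green, blue), "depth" (420x560 float32, mm along the optical axis (not along the pixel's ray), 0 where there is no reading), "fx", "fy", "cx", "cy" (pixels), "k1" (the pictures are not rectified: a ray, as slopes to the right and down, at radius r is drawn at 1 + k1 r^2 times it, then the intrinsics apply), "xyz" and "attitude" of the camera in the world. Camera axes: x right, y down, z forward; pixel columns grow to the right and rows downward; lengths in mm; the calibration is good to about 2 mm. A picture is of the moment at which its call begins.
- hand_in(): hands the job in; it is judged then, once.
The state is a dict: "clock": time; "qpos": joint angles; "dq": joint speeds; "tau": joint torques, N m; "tcp_pos": TCP position; "orientation": TCP orientation; "ft_force": force on the tool from outside, world axes, zero at the start; "ft_torque": the same for the moment, N m; "width": opening from 0.0 (shut) to 1.0 (fully open); "gripper_force": force on a finger pad.
Only numpy, scipy, OpenCV 4.12 (cv2) and the standard library are available. Lean on these libraries where they do the work, as an engineer would, in place of code of your own. Each camera call takes 0.05 s, during which the arm holds its last target. There are 200 camera calls.

## Working session

There is one attempt and no reset: what is moved stays moved. The work goes in short steps, Python scripts to look and compute and a tool call to move; the robot and the scene stay as the last step left them, time stands still between calls to the robot, and variables do not carry over. Pictures are saved under pics/ and viewed, at most 10 in all, crops included, and the job is handed in when it is done.

Besides the shell and the picture viewer there is one more tool, called after "Emit:" by a JSON object that holds its "name" and its "arguments". move_arm: Moves the arm, as the interface text tells. Its arguments: {"type":"object","properties":{"increments":{"type":"array","items":{"type":"object","properties":{"claw":{"type":"number"},"delta_pos":{"type":"array","items":{"type":"number"}},"delta_rot":{"type":"array","items":{"type":"number"}}}}}},"required":["increments"]}

```bash
ls; mkdir -p pics; python3 - <<'E'
from workcell import bot,cams
import cv2,numpy as np
s=bot.state();print({k:np.round(v,3).tolist() for k,v in s.items()})
for n in("top","side"):
    d=cams.get_image(n);np.savez(n+'0.npz',**d)
    cv2.imwrite(f'pics/{n}0.png',d['frame'][:,:,::-1])
    print(n,{k:np.round(d[k],3).tolist() for k in('fx','fy','cx','cy','k1','xyz','attitude')})
E
```

```text
pics
{'clock': 0.0, 'qpos': [-1.365, 0.334, 0.04, 1.466, -0.013, 1.343, -0.059], 'dq': [0.002, -0.001, 0.001, -0.001, -0.001, -0.002, 0.0], 'tau': [-0.0, -65.856, 1.366, -40.556, 0.017, 0.013, -0.0], 'tcp_pos': [194.934, 619.543, 195.316], 'orientation': [[-0.954, 0.3, -0.0], [0.3, 0.954, -0.002], [-0.0, -0.002, -1.0]], 'ft_force': [0.599, -1.521, 0.568], 'ft_torque': [0.003, -0.029, 0.05], 'gripper_force': 0.0, 'width': 1.0}
top {'fx': 490.467, 'fy': 490.467, 'cx': 273.077, 'cy': 217.655, 'k1': -0.047, 'xyz': [483.983, 35.519, 1233.189], 'attitude': [[0.023, -0.997, 0.077], [-1.0, -0.023, 0.005], [-0.003, -0.078, -0.997]]}
side {'fx': 464.752, 'fy': 464.752, 'cx': 281.641, 'cy': 205.812, 'k1': 0.013, 'xyz': [1052.75, 483.051, 971.621], 'attitude': [[-0.675, 0.593, -0.439], [0.738, 0.532, -0.416], [-0.014, -0.605, -0.796]]}
```

View pics/top0.png

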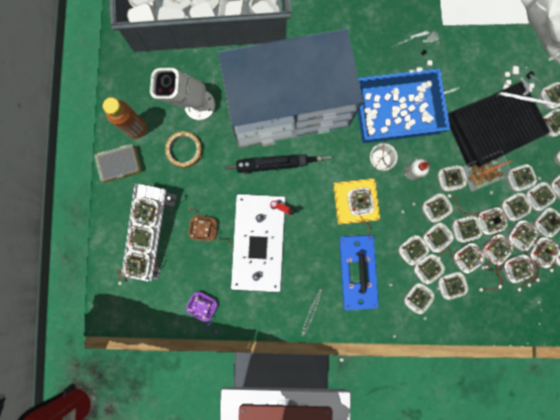

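View pics/side0.png

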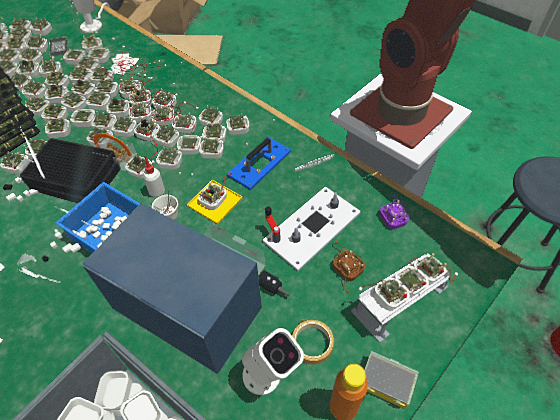

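The top view shows the lane (145,235), fixture (258,243) with its red clamp at (280,207), the tray with the fresh back (358,202) and the frame (358,272). The purple look-alike is at (202,306) and the brown one at (203,229). The side view agrees.

```bash
cat > h.py <<'E'
import numpy as np,cv2
from workcell import bot,cams
def grab(n): return cams.get_image(n)
def load(f): return dict(np.load(f))
def rays(d,uv):
    uv=np.asarray(uv,float).reshape(-1,1,2)
    K=np.array([[d['fx'],0,d['cx']],[0,d['fy'],d['cy']],[0,0,1]],float)
    p=cv2.undistortPoints(uv,K,np.array([d['k1'],0,0,0],float))[:,0]
    return np.c_[p,np.ones(len(p))]@np.asarray(d['attitude']).T
def onz(d,uv,z):
    r=rays(d,uv);c=np.asarray(d['xyz']);return c+r*((np.broadcast_to(z,len(r))-c[2])/r[:,2])[:,None]
def cloud(d):
    h,w=d['depth'].shape;u,v=np.meshgrid(np.arange(w),np.arange(h))
    r=rays(d,np.c_[u.ravel(),v.ravel()])
    P=np.asarray(d['xyz'])+r*d['depth'].ravel()[:,None];P[d['depth'].ravel()==0]=np.nan
    return P.reshape(h,w,3)
def hsv(d): return cv2.cvtColor(d['frame'],cv2.COLOR_RGB2HSV)
def biggest(m,box,n=1):
    k=np.zeros(m.shape,np.uint8);x0,y0,x1,y1=box;k[y0:y1,x0:x1]=m[y0:y1,x0:x1]
    c,_=cv2.findContours(k,cv2.RETR_EXTERNAL,cv2.CHAIN_APPROX_NONE)
    c=sorted(c,key=cv2.contourArea)[::-1][:n];return c
def rect(d,c,z):
    P=onz(d,c[:,0].astype(float),z)[:,:2].astype(np.float32);return cv2.minAreaRect(P)
E
python3 - <<'E'
from h import *
np.set_printoptions(precision=1,suppress=True)
d=load('top0.npz');H=hsv(d);C=cloud(d)
inr=lambda lo,hi:cv2.inRange(H,np.array(lo),np.array(hi))
print('plate',rect(d,biggest(inr((0,0,150),(180,60,255)),(225,185,295,300))[0],12))
print('framepl',rect(d,biggest(inr((105,120,60),(130,255,255)),(330,228,390,320))[0],10))
print('tray',rect(d,biggest(inr((20,120,120),(35,255,255)),(325,170,390,232))[0],8))
m=inr((0,0,150),(180,70,255))
print('fresh',rect(d,biggest(m,(340,182,378,220))[0],25))
for c in biggest(m,(115,170,175,290),4): print('lane',cv2.boundingRect(c),cv2.contourArea(c))
print('bench z',np.nanmedian(C[320:335,200:300,2]),'plate z',np.nanmedian(C[225:265,238:243],axis=(0,1)),'frame',np.nanmedian(C[245:255,348:354,2]))
for v in range(180,290,4): print(v,C[v,132:164:4,2])
vis=cv2.resize(d['frame'][175:325,110:310,::-1],None,fx=4,fy=4,interpolation=cv2.INTER_CUBIC);cv2.imwrite('pics/c1.png',vis)
vis=cv2.resize(d['frame'][165:320,315:415,::-1],None,fx=3.8,fy=3.8,interpolation=cv2.INTER_CUBIC)
s=load('side0.npz');v2=cv2.resize(s['frame'][170:340,250:460,::-1],None,fx=2,fy=2,interpolation=cv2.INTER_CUBIC)
o=np.zeros((600,800,3),np.uint8);o[:589,:380]=vis;o[:340,380:800]=v2;cv2.imwrite('pics/c2.png',o)
E
```

```text
plate ((516.343017578125, 78.2169189453125), (124.19163513183594, 239.61634826660156), 88.28584289550781)
framepl ((448.8818359375, -174.09402465820312), (180.61605834960938, 85.39788055419922), 4.416316032409668)
tray ((626.3494873046875, -166.2571563720703), (106.85938262939453, 107.47635650634766), 7.654481887817383)
fresh ((624.2027587890625, -174.34727478027344), (64.77366638183594, 59.16762161254883), 11.93137264251709)
lane (121, 184, 45, 98) 2247.0
lane (138, 217, 4, 5) 8.0
lane (167, 196, 4, 4) 6.0
lane (118, 282, 4, 3) 6.0
bench z -1.206426134153162 plate z [510.  121.9  11.3] frame 9.465518628522887
180 [ 0.3 -0.2  0.2  2.6 -4.   0.2  3.2  1.1]
184 [-2.1 88.5 83.2  0.5  2.5  1.3 -2.7 -0.8]
188 [-3.4 84.  80.  89.1 79.8 84.4 89.  -3.6]
192 [-1.3 80.1 83.9 83.9 82.  77.  84.7 77.6]
196 [-1.3 74.7 78.1 83.1 74.6 77.1 83.2 78.5]
200 [83.1 99.  90.5 77.  92.8 98.3 85.5 76.5]
204 [ 79.   86.1 106.4  96.4 108.   91.2 100.   73.8]
208 [102.1  77.2 108.2 108.2 109.8 113.1  95.5  69.6]
212 [102.4 102.3 100.2 105.4 100.9  94.7  93.9  74.2]
216 [ 89.3  98.7 103.2 100.6 100.7  88.1  88.3  75.7]
220 [83.  84.  76.5 97.6 96.9 78.  74.4 75. ]
224 [58.1 81.5 84.5 79.4 79.2 84.7 62.  61.7]
228 [76.9 81.8 70.9 62.1 78.9 76.7 56.8 59.5]
232 [81.2 73.  78.9 76.2 81.7 81.1 59.4  2.1]
236 [ nan 74.7 72.4 70.5 78.7 76.7 53.9  4.6]
240 [68.9 68.1 73.9 70.1 66.9 78.2 61.9 -4.7]
244 [70.1 72.9 75.  72.1 64.3 68.6 60.2 -1. ]
248 [64.2 56.  69.9 62.8 70.  48.2 45.1 -2.3]
252 [56.7 66.5 68.  65.  63.3 42.2 38.5 -2.8]
256 [59.6 78.1 55.5 70.3 66.8 37.2 -0.8 -1.8]
260 [76.6 78.4 77.7 60.7 63.7 39.6 45.2 -4.1]
264 [69.5 71.  71.1 60.5 58.5 47.1 37.5 -2.2]
268 [67.2 70.8 65.7 48.9 51.3 40.7 37.5  2.2]
272 [70.5 65.3 65.6 46.6 40.9 30.9  6.8 -1.8]
276 [45.6 49.  47.1 53.3 25.1 29.2  1.7  2.2]
280 [ 3.9 -3.  -0.3 43.7 41.3 -1.3 -3.9  2.3]
284 [-1.6 -3.5 -0.2  2.   3.1  0.1  1.  -1.6]
288 [ 1.1  1.7  0.7 -3.4  0.3  0.2 -2.9 -2.7]
```

View pics/c1.png

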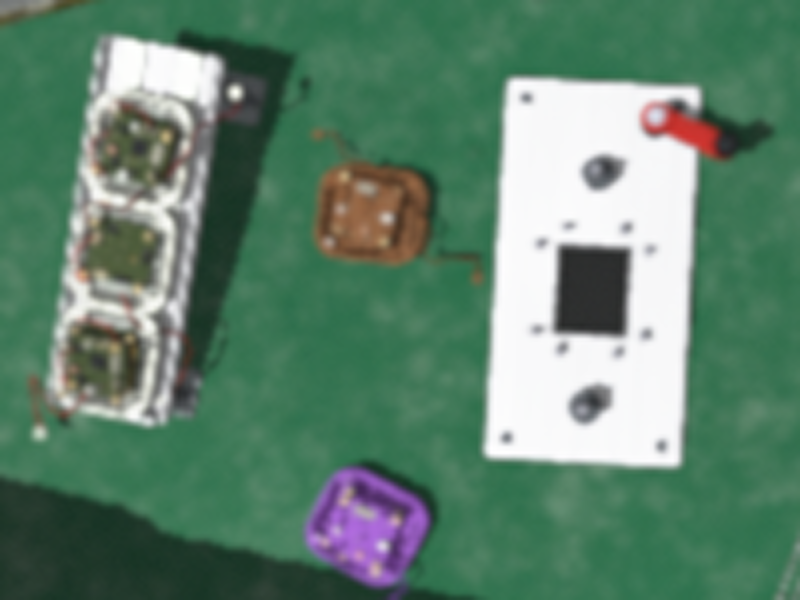

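View pics/c2.png

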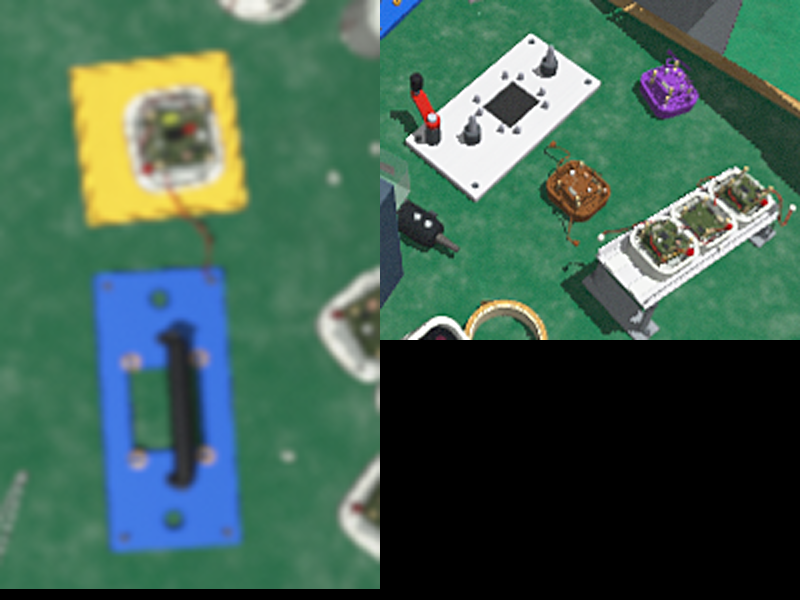

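The crops show the lane's high end at the top (bare white strip near crop (160,65)), with the oldest back lowest at (106,360). On the fixture the black nest pad is at (592,290), the pins at (603,170) and (588,403), and the clamp knob at (727,145). One refining measurement is left, for the lane and nest.

```bash
cat > m2.py <<'E'
from h import *
np.set_printoptions(precision=1,suppress=True)
T=np.tan(.26)
d=load('top0.npz');H=hsv(d)
m=cv2.inRange(H,(0,0,135),(180,75,255))
m=cv2.morphologyEx(m,cv2.MORPH_CLOSE,np.ones((5,5)));m=cv2.morphologyEx(m,cv2.MORPH_OPEN,np.ones((7,7)))
c=biggest(m,(115,170,175,290))[0];uv=c[:,0].astype(float)
# tilted plane through guides' upper edge
o=np.array([400.,330]);a=-.1
for i in range(8):
    dr=np.array([np.cos(a),np.sin(a)]);z=np.full(len(uv),60.)
    for k in range(15):
        P=onz(d,uv,z);z=37.2+T*((P[:,:2]-o)@dr)
    hp=((P[:,:2]-o)@dr)
    (r)=cv2.minAreaRect(P[:,:2].astype(np.float32));b=cv2.boxPoints(r)
    e=[b[1]-b[0],b[2]-b[1]];e=max(e,key=np.linalg.norm);e=e*np.sign(e[0]);a=np.arctan2(e[1],e[0])
    dr=e/np.linalg.norm(e);o=np.array(r[0])-dr*np.linalg.norm(e)/2
print('lane rect',r,'angle deg',np.degrees(a),'low end',o,'expect len',222*np.cos(.26))
for n,box,pb in(('top',(225,185,295,300),(240,228,275,265)),('side',(255,175,365,275),(290,205,335,240))):
    d=load(n+'0.npz');H=hsv(d)
    mk=cv2.inRange(H,(0,0,140),(180,60,255))
    try:
        r=rect(d,cv2.convexHull(biggest(mk,box)[0]),12);print(n,'plate',r)
        M=cv2.moments(biggest(cv2.inRange(H,(0,0,0),(180,255,70)),pb)[0]);q=[M['m10']/M['m00'],M['m01']/M['m00']];print('pad',q,M['m00'],onz(d,[q],12))
    except Exception as ex: print(ex)
E
python3 m2.py
```

```text
lane rect ((500.4847412109375, 357.3007507324219), (77.52112579345703, 165.97122192382812), 79.71578216552734) angle deg -10.284217 low end [418.8 372.1] expect len 214.53857514586193
top plate ((516.2659912109375, 77.79476928710938), (125.10012817382812, 240.02423095703125), 88.30143737792969)
pad [257.6, 247.37857142857143] 280.0 [[503.9  77.8  12. ]]
side plate ((516.461181640625, 77.64430236816406), (127.03160858154297, 238.48912048339844), 88.16608428955078)
pad [315.203003003003, 221.8948948948949] 277.5 [[504.9  78.6  12. ]]
```

```bash
cat > m3.py <<'E'
from h import *
np.set_printoptions(precision=1,suppress=True)
T=np.tan(.26)
d=load('top0.npz');H=hsv(d)
print(H[300,150],H[230,172],H[265,136],H[210,144],H[186,148])
m=cv2.inRange(H,(0,0,110),(180,90,255))
def edge(v,side):
    # sub-pixel crossing of saturation between white and green on a row
    S=H[v].astype(float)[:,2]-H[v].astype(float)[:,1]
    us=range(112,150) if side<0 else range(178,150,-1)
    for u in us:
        n=u-side
        if S[u]<0<=S[n] and S[n-side]>0: return u+(n-u)*(-S[u])/(S[n]-S[u])
o=np.array([400.,343]);a=np.radians(-7)
R=np.array([(edge(v,1),v) for v in range(192,272,2) if edge(v,1)]);L=np.array([(edge(v,-1),v) for v in range(190,266,2) if edge(v,-1)])
def proj(uv,dz):
    z=np.full(len(uv),60.)
    for k in range(20):
        P=onz(d,uv,z);z=30+dz+T*((P[:,:2]-o)@np.array([np.cos(a),np.sin(a)]))
    return P
for E,n in((R,'R'),(L,'L')):
    P=proj(E,7.2);x,y=P[:,0],P[:,1];k=np.ones(len(x),bool)
    for i in range(6):
        p=np.polyfit(x[k],y[k],1);r=y-np.polyval(p,x);k=abs(r)<max(1.5,1.5*np.std(r[k]))
    print(n,len(x),k.sum(),'deg',np.degrees(np.arctan(p[0])),'y@x=500',np.polyval(p,500),'rms',r[k].std())
# top end: transition along column in the middle of strip
for u in(140,145,150,155):
    S=H[175:200,u].astype(float);print(u,(S[:,2]-S[:,1]).astype(int))
for u in (128,132,136,140,144,148):
    S=H[266:290,u].astype(float);print(u,(S[:,2]-S[:,1]).astype(int))
vis=cv2.resize(d['frame'][180:290,115:175,::-1],None,fx=5.4,fy=5.4,interpolation=cv2.INTER_CUBIC)
s=load('side0.npz');v2=cv2.resize(s['frame'][245:345,350:460,::-1],None,fx=4.2,fy=4.2,interpolation=cv2.INTER_CUBIC)
w=np.zeros((600,800,3),np.uint8);w[:vis.shape[0],:vis.shape[1]]=vis;w[:v2.shape[0],330:330+v2.shape[1]]=v2;cv2.imwrite('pics/c3.png',w)
E
python3 m3.py
```

```text
[ 73 130 122] [ 73 133  88] [42 44 75] [55 23 67] [ 90   4 230]
R 40 27 deg -10.042062394088495 y@x=500 313.2548047718584 rms 0.4738750632522626
L 38 24 deg -10.909637803274986 y@x=500 398.48016895667956 rms 0.6290342996161311
140 [-16 -12 -10  -7  -5 -10 -14  -9  59 168 237 249 250 250 251 251 252 252
 251 251 251 249 241 220 164]
145 [-12  -1  11  13   9   1 -10 -20 -22  32 154 233 247 247 247 247 246 244
 239 233 225 199 175 189 182]
150 [-14 -10  -3  -3  -5  -7  -7  -5  -3   3  58 167 239 251 251 251 251 251
 251 251 251 250 239 208 192]
155 [-18 -18 -18 -18 -22 -27 -29 -44 -60 -68 -61  53 168 243 253 252 252 252
 252 252 252 252 252 244 194]
128 [ 42  52  33  28  46  63  87 127 153 172 156 111  89  65  45  30  25  19
   9  -3  -3  -1   7   7]
132 [ 19  17   8  -2  38 104 144 133 106 125 179 205 147  57  28  30  28  19
   9   3  -1   1   1   1]
136 [ 31  21  14  13  12  15  19  41  79 105 140 185 192 119  19 -12  -8  -8
  -8   1   5   3   3  -1]
140 [ 50  40  23  10  26  29  32  54  96 122 132 154 185 162  75  -3 -20 -12
  -5  -1   1  -1  -8 -10]
144 [ 31  44  56  69  75  82 113 142 151 188 229 236 234 229 169  64 -16 -25
 -20 -14  -5   5  11  13]
148 [173 170 166 163 156 142 129 125 136 153 156 127 110 137 154  99   5 -16
 -12  -8  -8 -10 -10 -14]
```

View pics/c3.png

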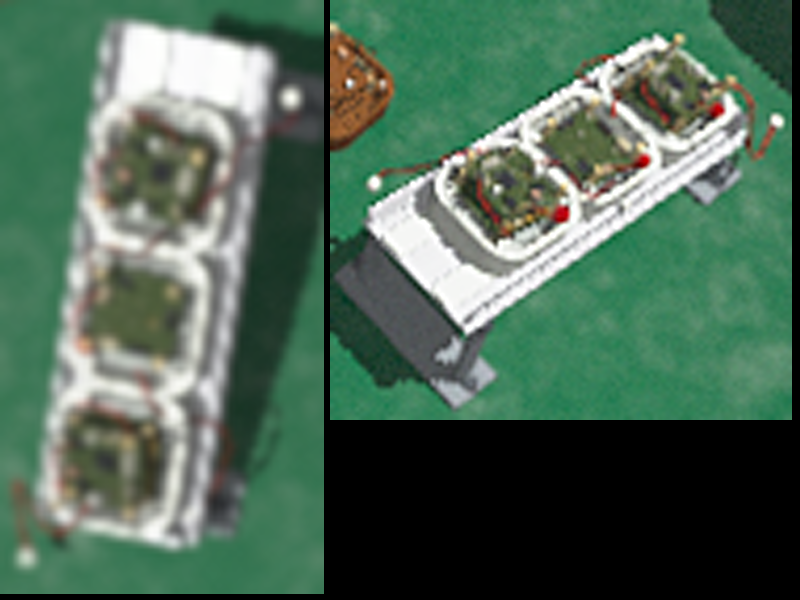

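Crop c3: shell outlines are centred near top-image px (137.2,264.1) for the oldest, (140.6,238.8) for the second and (145.0,211.6) for the third. The side view confirms that the high end is away from the robot.

```bash
cat > g.py <<'E'
from h import *
from scipy.spatial.transform import Rotation as Ro
np.set_printoptions(precision=4,suppress=True)
def lane_R(a,til=.26):
    dr=np.array([np.cos(a),np.sin(a),0]);n=np.array([0,0,1.])*np.cos(til)-dr*np.sin(til)
    y=np.array([-np.sin(a),np.cos(a),0]);z=-n;return np.c_[np.cross(y,z),y,z],n
def flat_R(a): return lane_R(a,0)[0]
def deltas(wps):
    s=bot.state();R=np.array(s['orientation']);p=np.array(s['tcp_pos'])
    print('t',round(s['clock'],2),'tcp',p.round(1),'w',round(s['width'],3),'F',np.round(s['ft_force'],1),'grip',round(s['gripper_force'],1))
    for q,Q in wps:
        print('pos',(R.T@(np.array(q)-p)/1000),'rot',np.round(Ro.from_matrix(R.T@Q).as_rotvec(degrees=True),2))
E
python3 - <<'E'
from g import *
d=load('top0.npz')
C=onz(d,[[137.2,264.1],[140.6,238.8],[145.0,211.6]],np.array([57.8,74.5,91.5]))
print(C,np.linalg.norm(np.diff(C[:,:2],axis=0),axis=1))
v=C[2]-C[0];print('ang',np.degrees(np.arctan2(v[1],v[0])))
# top end edge mid, z 87+? 
print(onz(d,[[140,183.5],[155,186.3]],87))
# front edge of stop, lip 14 over floor
print(onz(d,[[136,279],[144,280.7]],43.5))
E
```

```text
[[456.0599 363.9103  57.8   ]
 [516.4068 353.7021  74.5   ]
 [579.9398 341.4488  91.5   ]] [61.2042 64.7038]
ang -10.27703701444518
[[646.7856 357.5706  87.    ]
 [640.8751 321.5404  87.    ]]
[[419.7016 369.32    43.5   ]
 [416.135  349.6376  43.5   ]]
```

```bash
python3 - <<'E'
from g import *
R,n=lane_R(np.radians(-10.2));F=np.array([461.1,363.0,38.5])
deltas([(F+75*n,R),(F+5*n,R)])
E
```

```text
t 0.1 tcp [194.9 619.6 195.4] w 1.0 F [-0.6  0.3  1. ] grip 0.0
pos [-0.3118 -0.1672  0.0847] rot [ -1.03 -14.88  -7.21]
pos [-0.3296 -0.1648  0.1523] rot [ -1.03 -14.88  -7.21]
```

Emit:
{"name": "move_arm", "arguments": {"increments": [{"claw": 100,"delta_pos": [-0.04,-0.02,0.0],"delta_rot": [-0.2,-3,-1.5]},{"claw": 100,"delta_pos": [-0.312,-0.167,0.085],"delta_rot": [-1,-14.9,-7.2]},{"claw": 100,"delta_pos": [-0.312,-0.167,0.085],"delta_rot": [-1,-14.9,-7.2]},{"claw": 100,"delta_pos": [-0.312,-0.167,0.085],"delta_rot": [-1,-14.9,-7.2]},{"claw": 100,"delta_pos": [-0.312,-0.167,0.085],"delta_rot": [-1,-14.9,-7.2]},{"claw": 100,"delta_pos": [-0.312,-0.167,0.085],"delta_rot": [-1,-14.9,-7.2]},{"claw": 100,"delta_pos": [-0.312,-0.167,0.085],"delta_rot": [-1,-14.9,-7.2]},{"claw": 100,"delta_pos": [-0.312,-0.167,0.085],"delta_rot": [-1,-14.9,-7.2]},{"claw": 100,"delta_pos": [-0.312,-0.167,0.085],"delta_rot": [-1,-14.9,-7.2]},{"claw": 100,"delta_pos": [-0.312,-0.167,0.085],"delta_rot": [-1,-14.9,-7.2]}]}}

```text
clock: 0.93
tcp_pos: [446.6, 359.3, 109.4]
orientation: [[-0.949, 0.186, 0.253], [0.179, 0.982, -0.051], [-0.258, -0.003, -0.966]]
ft_force: [-0.1, -0.4, 0.2]
width: 1.002
gripper_force: 0.0
```

```bash
python3 - <<'E'
from g import *
R,n=lane_R(np.radians(-10.2));F=np.array([461.1,363.0,38.5])
deltas([(F+75*n,R),(F+5*n,R)])
o=np.zeros((600,800,3),np.uint8)
for i,(nm,b,f) in enumerate((('top',(105,170,200,295),4),('side',(330,200,470,345),3))):
    d=grab(nm);np.savez(nm+'1.npz',**d);v=cv2.resize(d['frame'][b[1]:b[3],b[0]:b[2],::-1],None,fx=f,fy=f,interpolation=cv2.INTER_CUBIC)
    o[:v.shape[0],i*380:i*380+v.shape[1]]=v
cv2.imwrite('pics/a1.png',o)
E
```

```text
t 0.93 tcp [446.6 359.3 109.4] w 1.002 F [-0.1 -0.4  0.2] grip 0.0
pos [ 0.0052  0.0061 -0.003 ] rot [-0.33  0.04 -0.48]
pos [0.0052 0.0065 0.067 ] rot [-0.33  0.04 -0.48]
```

View pics/a1.png

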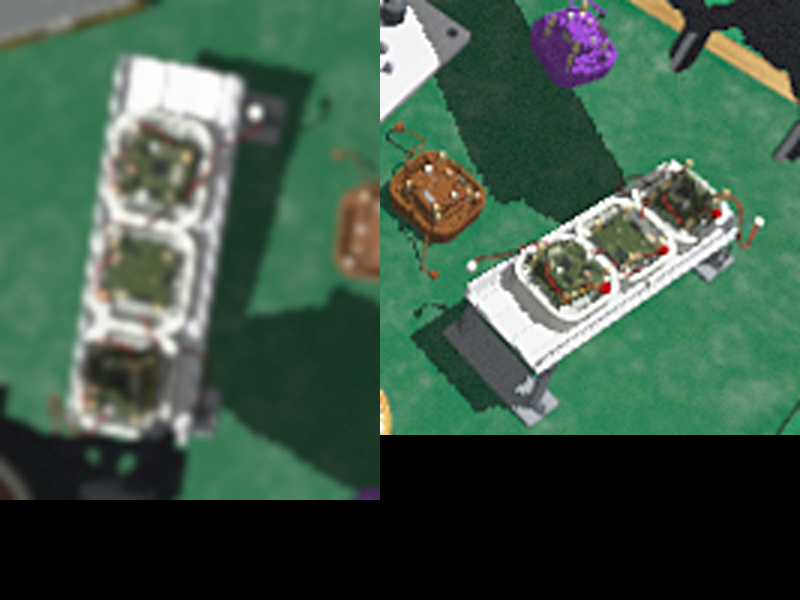

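```bash
cat >> h.py <<'E'
def px(d,P):
    Pc=(np.atleast_2d(P)-d['xyz'])@np.asarray(d['attitude'])
    K=np.array([[d['fx'],0,d['cx']],[0,d['fy'],d['cy']],[0,0,1]],float)
    return cv2.projectPoints(Pc.reshape(-1,1,3),np.zeros(3),np.zeros(3),K,np.array([d['k1'],0,0,0],float))[0][:,0]
E
python3 - <<'E'
from g import *
s=bot.state();p=np.array(s['tcp_pos']);R=np.array(s['orientation'])
o=np.zeros((600,800,3),np.uint8)
for i,nm in enumerate(('top','side')):
    d=grab(nm);print(nm,px(d,[p,p-R[:,2]*100,p+R[:,1]*45,p-R[:,1]*45]).round(0).tolist(),px(load(nm+'0.npz'),[[461,363,38.5]]))
    v=d['frame'][170:,80:480,::-1] if i==0 else d['frame'][100:350,160:560,::-1];f=cv2.resize(v,None,fx=1.45,fy=1.45)[:300 if i else 300]
    v=cv2.resize(d['frame'][:,:,::-1],(400,300));o[150:450,i*400:i*400+400]=v
cv2.imwrite('pics/a2.png',o)
E
```

```text
top [[130.0, 270.0], [114.0, 284.0], [111.0, 266.0], [149.0, 274.0]] [[139.8568 261.9456]]
side [[438.0, 251.0], [459.0, 219.0], [455.0, 265.0], [422.0, 237.0]] [[424.7814 271.998 ]]
```

View pics/a2.png

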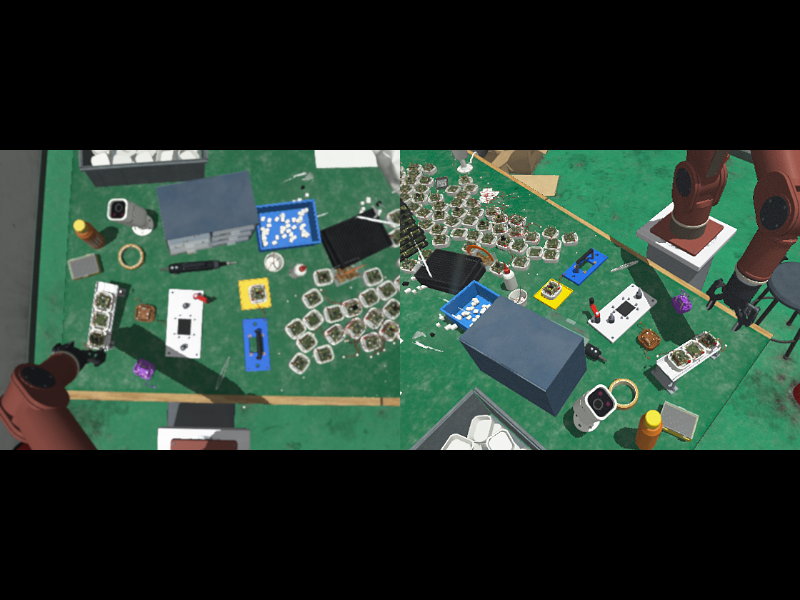

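```bash
python3 - <<'E'
from g import *
s=bot.state();print(np.round(s['tcp_pos'],1),np.round(s['qpos'],3),s['clock'])
d0=load('side1.npz');d=grab('side');t=grab('top')
print(np.abs(d['frame'].astype(int)-d0['frame']).max(2).__gt__(40).sum())
# two-view gripper: dark points near gripper cloud
C=cloud(t);S=cloud(d)
o=np.zeros((600,800,3),np.uint8)
v=cv2.resize(t['frame'][220:340,90:190,::-1],(390,468));o[:468,:390]=v
v=cv2.resize(d['frame'][170:290,400:520,::-1],(400,400));o[:400,400:]=v
cv2.imwrite('pics/a3.png',o)
for n,D,dd in(('top',C,t),('side',S,d)):
    g=dd['frame'].max(2)<60
    P=D[g];P=P[(P[:,2]>60)&(P[:,0]<560)&(P[:,1]>250)&(P[:,1]<460)&(P[:,0]>330)]
    print(n,len(P));
    for z in range(60,320,20):
        Q=P[(P[:,2]>=z)&(P[:,2]<z+20)]
        if len(Q)>8: print(z,len(Q),np.percentile(Q[:,0],[5,50,95]),np.percentile(Q[:,1],[5,50,95]))
E
```

```text
[441.8 368.2 111.3] [-1.136  0.135  0.219  1.924  0.243  0.978  0.348] 1.1333
2968
top 5425
60 124 [440.2077 451.5673 463.1834] [352.0359 368.9475 384.3809]
160 22 [420.8557 437.2706 443.904 ] [317.1632 412.6785 413.8838]
180 27 [418.0516 435.5307 443.5626] [316.7162 411.8027 416.3777]
200 178 [399.7526 420.4276 438.5544] [302.7041 336.0084 436.9907]
220 172 [394.8989 417.1978 436.5208] [303.2741 337.0801 436.8525]
240 242 [388.6521 404.7389 429.2567] [307.1425 330.0934 432.1561]
260 45 [393.6492 403.6253 426.1006] [310.8792 339.1486 431.7301]
280 185 [388.2018 419.831  434.7814] [338.9938 346.8173 382.5671]
300 201 [387.5    416.2686 429.9083] [340.4159 351.1282 382.985 ]
side 4263
60 81 [441.2785 453.6587 470.2389] [354.7448 368.9745 382.2897]
160 55 [412.6954 427.499  443.8857] [318.3525 329.784  426.4849]
180 60 [409.3364 425.9242 441.1889] [318.6702 331.2655 427.6134]
200 331 [404.4228 423.5743 441.2072] [306.7666 414.3754 442.1969]
220 423 [409.7553 424.5189 436.8577] [308.7101 375.3167 441.9611]
240 541 [404.7151 420.3787 431.134 ] [312.1956 378.6719 437.0804]
260 105 [407.2403 418.77   434.9643] [315.0982 401.3347 412.2776]
280 388 [411.8303 429.7206 435.9784] [347.5358 381.0657 410.9379]
300 437 [400.7378 423.2905 430.6918] [347.4244 382.0779 411.5332]
```

View pics/a3.png

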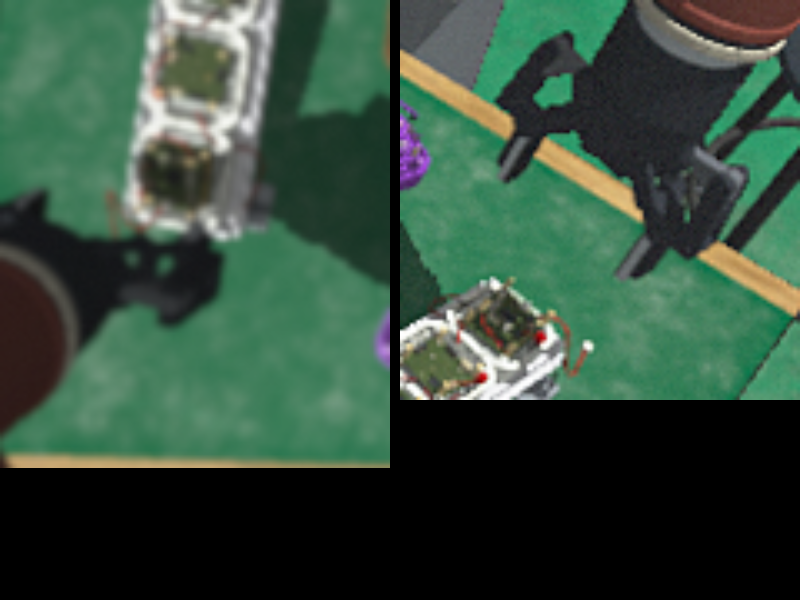

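```bash
python3 - <<'E'
from g import *
s=bot.state();p=np.array(s['tcp_pos']);R=np.array(s['orientation']);print(p,s['clock']);print(R)
d=grab('side');np.savez('side2.npz',**d);C=cloud(d)
tips=[p-R[:,2]*13+k*R[:,1]*(42.5+e) for k in(1,-1) for e in (0,14)];print('pred',px(d,tips).round(1).tolist())
for u,v in((470,251),(469,250),(472,248),(434,222),(436,219)): print(u,v,d['frame'][v,u],C[v,u])
# pts in tool frame for gripper
P=C.reshape(-1,3);k=np.isfinite(P[:,0])&(np.linalg.norm(P-p,axis=1)<160)&(P[:,2]>75)
Q=(P[k]-p)@R;Q=Q[(abs(Q[:,1])<70)&(abs(Q[:,0])<45)]
for z in range(-140,30,10):
    q=Q[(Q[:,2]>=z)&(Q[:,2]<z+10)]
    if len(q)>5: print(z,len(q),'x',np.percentile(q[:,0],[5,50,95]).round(0),'y',np.percentile(q[:,1],[2,20,50,80,98]).round(0))
E
```

```text
[441.5934 368.6596 111.4308] 1.2333
[[-0.9513  0.1749  0.2537]
 [ 0.1694  0.9846 -0.0436]
 [-0.2574  0.0015 -0.9663]]
pred [[458.2, 260.7], [463.6, 265.3], [427.1, 233.9], [422.3, 229.8]]
470 251 [40 42 49] [444.0959 421.0828 171.2523]
469 250 [105 110 112] [444.4672 418.5794 172.7654]
472 248 [37 41 42] [442.3784 421.2931 180.688 ]
434 222 [29 20 27] [424.8192 329.3061 164.417 ]
436 219 [24 21 24] [420.7936 329.6709 171.4481]
-140 299 x [-22. -13.  -5.] y [-66. -30.   3.  35.  69.]
-130 187 x [-20. -14.  -9.] y [-67. -30.   2.  32.  68.]
-120 290 x [-19. -12.  11.] y [-67. -32.  12.  40.  68.]
-110 189 x [-17. -11.   8.] y [-67. -58.  29.  50.  68.]
-100 143 x [-15. -11.   7.] y [-67. -54.  44.  55.  67.]
-90 57 x [-14. -10.   2.] y [-55. -47. -42.  51.  58.]
-80 74 x [-14.  -9.   3.] y [-55. -47. -42.  52.  58.]
-70 73 x [-14.  -9.   4.] y [-55. -45.  46.  54.  58.]
-60 48 x [-13. -10.   7.] y [-55. -46. -42.  49.  55.]
```

```bash
cat > tip.py <<'E'
from g import *
import sys
def tips(nm='side'):
    s=bot.state();p=np.array(s['tcp_pos']);R=np.array(s['orientation'])
    d=grab(nm);P=cloud(d).reshape(-1,3);k=np.isfinite(P[:,0])&(np.linalg.norm(P-p,axis=1)<160)
    Q=(P[k]-p)@R
    Q=Q[(abs(Q[:,0])<30)&(abs(Q[:,1])<62)&(abs(Q[:,1])>38)&(P[k][:,2]>75)]
    h,e=np.histogram(Q[:,2],np.arange(-100,30,5));print(round(s['clock'],2),p.round(1),dict(zip(e[:-1].tolist(),h.tolist())))
for i in range(3): tips()
tips('top')
E
python3 tip.py
```

```text
1.28 [441.7 368.5 111.4] {-100: 86, -95: 37, -90: 27, -85: 31, -80: 35, -75: 39, -70: 37, -65: 35, -60: 27, -55: 24, -50: 3, -45: 0, -40: 0, -35: 0, -30: 0, -25: 0, -20: 0, -15: 0, -10: 0, -5: 0, 0: 0, 5: 0, 10: 0, 15: 0, 20: 0}
1.33 [441.8 368.3 111.4] {-100: 74, -95: 44, -90: 24, -85: 34, -80: 43, -75: 26, -70: 43, -65: 32, -60: 34, -55: 21, -50: 2, -45: 0, -40: 0, -35: 0, -30: 0, -25: 0, -20: 0, -15: 0, -10: 0, -5: 0, 0: 0, 5: 0, 10: 0, 15: 0, 20: 0}
1.38 [441.9 368.1 111.4] {-100: 88, -95: 38, -90: 25, -85: 33, -80: 37, -75: 36, -70: 36, -65: 37, -60: 30, -55: 16, -50: 4, -45: 0, -40: 0, -35: 0, -30: 0, -25: 0, -20: 0, -15: 0, -10: 0, -5: 0, 0: 0, 5: 0, 10: 0, 15: 0, 20: 0}
1.43 [442.1 367.9 111.3] {-100: 35, -95: 24, -90: 10, -85: 5, -80: 8, -75: 13, -70: 18, -65: 14, -60: 17, -55: 12, -50: 8, -45: 0, -40: 0, -35: 0, -30: 0, -25: 0, -20: 0, -15: 0, -10: 0, -5: 0, 0: 0, 5: 0, 10: 0, 15: 0, 20: 0}
```

Emit:
{"name": "move_arm", "arguments": {"increments": [{"claw": 100,"delta_pos": [0,0,0.035],"delta_rot": [0,0,0]},{"claw": 100,"delta_pos": [0,0,0.07],"delta_rot": [0,0,0]},{"claw": 100,"delta_pos": [0,0,0.07],"delta_rot": [0,0,0]},{"claw": 100,"delta_pos": [0,0,0.07],"delta_rot": [0,0,0]}]}}

```text
clock: 1.82
tcp_pos: [459.6, 362.6, 42.4]
orientation: [[-0.951, 0.178, 0.252], [0.171, 0.984, -0.048], [-0.256, -0.003, -0.967]]
ft_force: [0.5, -0.2, 1.6]
width: 0.999
gripper_force: 0.0
```

```bash
cat > tip2.py <<'E'
from g import *
R,n=lane_R(np.radians(-10.2));F=np.array([461.1,363.0,38.5])
deltas([(F+5*n,R)])
s=bot.state();p=np.array(s['tcp_pos']);R=np.array(s['orientation'])
for nm in('side','top'):
    d=grab(nm);np.savez(nm+'3.npz',**d);P=cloud(d).reshape(-1,3);k=np.isfinite(P[:,0])&(np.linalg.norm(P-p,axis=1)<160)
    Q=(P[k]-p)@R;g=d['frame'].reshape(-1,3)[k]
    # gripper = points clearly beside the lane, over bench
    for sg in(1,-1):
        q=Q[(abs(Q[:,0])<30)&(sg*Q[:,1]<62)&(sg*Q[:,1]>38)&(g.max(1)<140)&(P[k][:,2]>40)]
        h,e=np.histogram(q[:,2],np.arange(-90,30,6));print(nm,sg,dict(zip(e[:-1].tolist(),h.tolist())),np.percentile(q[q[:,2]<-55][:,:2],[3,97],axis=0).round(1).tolist())
E
python3 tip2.py
```

```text
t 1.82 tcp [459.6 362.6  42.4] w 0.999 F [ 0.5 -0.2  1.6] grip 0.0
pos [-0.0004  0.0007 -0.0009] rot [-0.17 -0.05 -0.01]
side 1 {-90: 11, -84: 21, -78: 20, -72: 18, -66: 21, -60: 13, -54: 5, -48: 0, -42: 0, -36: 0, -30: 0, -24: 0, -18: 0, -12: 2, -6: 3, 0: 0, 6: 0, 12: 0, 18: 0} [[-16.2, 38.7], [10.9, 60.5]]
side -1 {-90: 13, -84: 20, -78: 19, -72: 21, -66: 20, -60: 16, -54: 8, -48: 0, -42: 0, -36: 0, -30: 0, -24: 0, -18: 0, -12: 0, -6: 0, 0: 4, 6: 0, 12: 0, 18: 0} [[-15.7, -61.4], [8.0, -39.7]]
top 1 {-90: 4, -84: 5, -78: 2, -72: 7, -66: 6, -60: 7, -54: 6, -48: 0, -42: 0, -36: 0, -30: 0, -24: 0, -18: 0, -12: 0, -6: 5, 0: 2, 6: 0, 12: 0, 18: 0} [[-15.7, 43.0], [-0.3, 61.6]]
top -1 {-90: 2, -84: 7, -78: 5, -72: 5, -66: 9, -60: 7, -54: 2, -48: 0, -42: 0, -36: 0, -30: 0, -24: 0, -18: 0, -12: 0, -6: 0, 0: 3, 6: 0, 12: 0, 18: 0} [[-15.5, -61.5], [3.0, -38.4]]
```

The measurements show the fingers really end about 37 mm short of the reported TCP along tool z, in both views and at two poses. I'll take that as a tool offset and descend the difference in steps, watching the force.

Emit:
{"name": "move_arm", "arguments": {"increments": [{"claw": 100,"delta_pos": [0,0.001,0.018],"delta_rot": [0,0,0]},{"claw": 100,"delta_pos": [0,0.001,0.034],"delta_rot": [0,0,0]},{"claw": 100,"delta_pos": [0,0.001,0.034],"delta_rot": [0,0,0]}]}}

```text
clock: 2.17
tcp_pos: [469.0, 363.3, 10.5]
orientation: [[-0.951, 0.177, 0.253], [0.171, 0.984, -0.045], [-0.257, 0.001, -0.966]]
ft_force: [-1.3, 0.1, 0.3]
width: 1.001
gripper_force: 0.0
```

```bash
python3 tip2.py; python3 - <<'E'
from g import *
o=np.zeros((600,800,3),np.uint8)
t=load('top3.npz');d=load('side3.npz')
o[:468,:390]=cv2.resize(t['frame'][220:340,90:190,::-1],(390,468))
o[:400,400:]=cv2.resize(d['frame'][200:320,370:490,::-1],(400,400))
cv2.imwrite('pics/a4.png',o)
E
```

```text
t 2.17 tcp [469.  363.3  10.5] w 1.001 F [-1.3  0.1  0.3] grip 0.0
pos [ 0.0002 -0.0017 -0.0341] rot [ 0.02  0.01 -0.02]
side 1 {-90: 14, -84: 15, -78: 18, -72: 18, -66: 13, -60: 14, -54: 3, -48: 0, -42: 0, -36: 0, -30: 0, -24: 0, -18: 0, -12: 0, -6: 0, 0: 0, 6: 0, 12: 0, 18: 0} [[-16.1, 38.8], [10.2, 60.5]]
side -1 {-90: 10, -84: 19, -78: 20, -72: 15, -66: 16, -60: 15, -54: 10, -48: 0, -42: 0, -36: 6, -30: 0, -24: 0, -18: 0, -12: 0, -6: 0, 0: 0, 6: 0, 12: 0, 18: 0} [[-15.8, -61.3], [7.8, -39.3]]
top 1 {-90: 1, -84: 4, -78: 4, -72: 4, -66: 9, -60: 3, -54: 8, -48: 0, -42: 0, -36: 0, -30: 1, -24: 0, -18: 0, -12: 0, -6: 0, 0: 0, 6: 0, 12: 0, 18: 0} [[-15.4, 43.1], [0.9, 61.2]]
top -1 {-90: 3, -84: 1, -78: 9, -72: 6, -66: 8, -60: 2, -54: 4, -48: 0, -42: 0, -36: 1, -30: 2, -24: 0, -18: 0, -12: 0, -6: 0, 0: 0, 6: 0, 12: 0, 18: 0} [[-15.0, -60.4], [3.6, -38.3]]
```

View pics/a4.png

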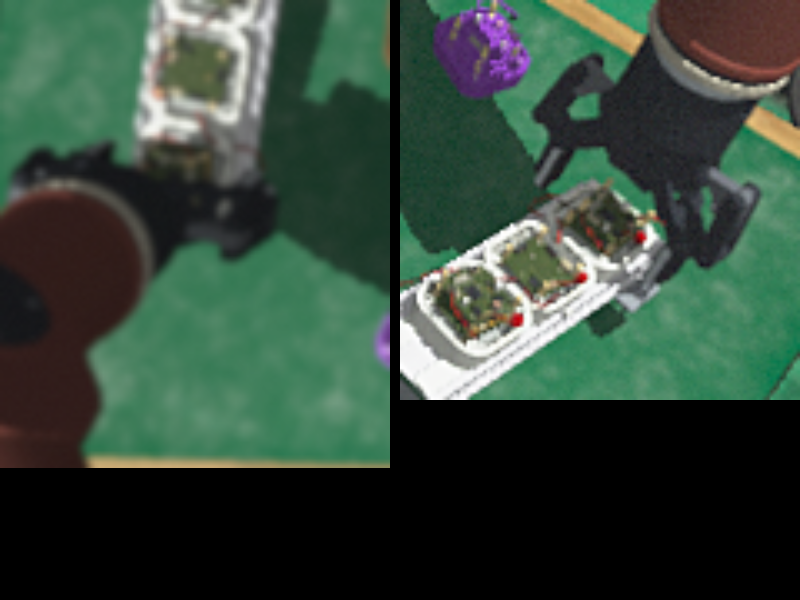

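The gripper straddles the oldest back: the tips in the right view are at (545,183) and (670,255), level with the shell, and the midpoint lies on the back at about (608,222). I'll close now.

Emit:
{"name": "move_arm", "arguments": {"increments": [{"claw": 100,"delta_pos": [0,-0.001,0.001],"delta_rot": [0,0,0]},{"claw": 0,"delta_pos": [0,-0.001,0.001],"delta_rot": [0,0,0]},{"claw": 0,"delta_pos": [0,-0.001,0.001],"delta_rot": [0,0,0]},{"claw": 0,"delta_pos": [0,-0.001,0.001],"delta_rot": [0,0,0]},{"claw": 0,"delta_pos": [0,-0.001,0.001],"delta_rot": [0,0,0]},{"claw": 0,"delta_pos": [0,-0.001,0.001],"delta_rot": [0,0,0]}]}}

```text
clock: 2.77
tcp_pos: [469.4, 363.1, 10.8]
orientation: [[-0.951, 0.177, 0.254], [0.172, 0.984, -0.044], [-0.258, 0.002, -0.966]]
ft_force: [-2.8, -0.8, 6.2]
width: 0.641
gripper_force: 63.1
```

Emit:
{"name": "move_arm", "arguments": {"increments": [{"claw": 0,"delta_pos": [0,0,-0.006],"delta_rot": [0,0,0]},{"claw": 0,"delta_pos": [0,0,-0.02],"delta_rot": [0,0,0]},{"claw": 0,"delta_pos": [0,0,-0.045],"delta_rot": [0,0,0]},{"claw": 0,"delta_pos": [0,0,-0.075],"delta_rot": [0,0,0]},{"claw": 0,"delta_pos": [0,0,-0.075],"delta_rot": [0,0,0]}]}}

```text
clock: 3.18
tcp_pos: [450.8, 368.6, 87.7]
orientation: [[-0.95, 0.176, 0.257], [0.172, 0.984, -0.039], [-0.26, 0.007, -0.966]]
ft_force: [1.1, 1.1, 0.2]
width: 0.638
gripper_force: 64.1
```

```bash
cat >> g.py <<'E'
OFF=37.
fo=np.array([504.4,78.2,0]);fa=np.radians(-1.75)
def fx(x,y,z): 
    c,s=np.cos(fa),np.sin(fa);return fo+[c*x-s*y,s*x+c*y,z]
def real(tcp,R): # reported TCP wanted for a real TCP position
    return np.array(tcp)+OFF*R[:,2]
E
python3 - <<'E'
from g import *
Q=flat_R(fa)
deltas([(real(fx(0,0,12+5+80),Q),Q),(real(fx(0,0,12+5+25),Q),Q)])
E
```

```text
t 3.18 tcp [450.8 368.6  87.7] w 0.638 F [1.1 1.1 0.2] grip 64.1
pos [-0.0937 -0.2766  0.0518] rot [-0.68 15.07 -8.4 ]
pos [-0.0794 -0.277   0.1049] rot [-0.68 15.07 -8.4 ]
```

Emit:
{"name": "move_arm", "arguments": {"increments": [{"claw": 0,"delta_pos": [-0.02,-0.03,-0.01],"delta_rot": [0,2,-1]},{"claw": 0,"delta_pos": [-0.094,-0.277,0.052],"delta_rot": [-0.7,15.1,-8.4]},{"claw": 0,"delta_pos": [-0.094,-0.277,0.052],"delta_rot": [-0.7,15.1,-8.4]},{"claw": 0,"delta_pos": [-0.094,-0.277,0.052],"delta_rot": [-0.7,15.1,-8.4]},{"claw": 0,"delta_pos": [-0.094,-0.277,0.052],"delta_rot": [-0.7,15.1,-8.4]},{"claw": 0,"delta_pos": [-0.094,-0.277,0.052],"delta_rot": [-0.7,15.1,-8.4]},{"claw": 0,"delta_pos": [-0.094,-0.277,0.052],"delta_rot": [-0.7,15.1,-8.4]},{"claw": 0,"delta_pos": [-0.094,-0.277,0.052],"delta_rot": [-0.7,15.1,-8.4]},{"claw": 0,"delta_pos": [-0.094,-0.277,0.052],"delta_rot": [-0.7,15.1,-8.4]},{"claw": 0,"delta_pos": [-0.094,-0.277,0.052],"delta_rot": [-0.7,15.1,-8.4]}]}}

```text
clock: 4.02
tcp_pos: [503.5, 71.4, 55.7]
orientation: [[-0.999, 0.037, -0.005], [0.037, 0.999, -0.006], [0.005, -0.006, -1.0]]
ft_force: [-0.7, 0.4, -1.2]
width: 0.644
gripper_force: 64.1
```

```bash
python3 - <<'E'
from g import *
Q=flat_R(fa)
s0=bot.state()
d=grab('side');t=grab('top');np.savez('side4.npz',**d);np.savez('top4.npz',**t)
deltas([(real(fx(0,0,12+5+80),Q),Q),(real(fx(0,0,12+5+25),Q),Q)])
s=bot.state();p=np.array(s['tcp_pos']);R=np.array(s['orientation'])
pr=p-OFF*R[:,2]
for nm,D in(('side',d),('top',t)):
    P=cloud(D).reshape(-1,3);k=np.isfinite(P[:,0])&(np.linalg.norm(P-pr,axis=1)<90)
    q=(P[k]-pr)@R;rgb=D['frame'].reshape(-1,3)[k]
    w=(rgb.min(1)>140)&(abs(q[:,2])<45);print(nm,w.sum(),'white in tool frame x,y,z pct',np.percentile(q[w],[1,5,50,95,99],axis=0).round(1).tolist())
o=np.zeros((600,800,3),np.uint8)
a,b=px(d,pr)[0].astype(int);o[:400,:400]=cv2.resize(d['frame'][b-50:b+50,a-50:a+50,::-1],(400,400));print(a,b)
a,b=px(t,pr)[0].astype(int);o[:400,400:]=cv2.resize(t['frame'][b-50:b+50,a-50:a+50,::-1],(400,400));print(a,b)
cv2.imwrite('pics/a5.png',o)
E
```

```text
t 4.12 tcp [503.5  75.4  56. ] w 0.644 F [-0.4  0.  -1.1] grip 64.1
pos [-0.0008  0.0028 -0.004 ] rot [-0.29 -0.23 -0.07]
pos [-0.001   0.0031  0.051 ] rot [-0.29 -0.23 -0.07]
side 48 white in tool frame x,y,z pct [[-74.7, -31.6, -25.6], [-73.3, -29.8, -16.1], [-12.0, 6.6, 2.1], [62.6, 42.9, 40.9], [65.9, 46.2, 44.1]]Traceback (most recent call last):
  File "<stdin>", line 11, in <module>
    return _quantile_unchecked(
        a, q, axis, out, overwrite_input, method, keepdims, weights)
    return _ureduce(a,
                    func=_quantile_ureduce_func,
    ...<5 lines>...
                    overwrite_input=overwrite_input,
                    method=method)
    r = func(a, **kwargs)
    result = _quantile(arr,
                       quantiles=q,
    ...<2 lines>...
                       out=out,
                       weights=wgt)
    slices_having_nans = np.isnan(arr[-1, ...])
                                  ~~~^^^^^^^^^
IndexError: index -1 is out of bounds for axis 0 with size 0
```

```bash
python3 - <<'E'
from g import *
np.set_printoptions(precision=0,suppress=True,linewidth=200)
d=load('side4.npz');s=bot.state();p=np.array(s['tcp_pos']);R=np.array(s['orientation']);pr=p-OFF*R[:,2]
print(pr,px(d,[pr,pr+[0,0,15]]))
P=cloud(d);a,b=px(d,pr)[0].astype(int)
for v in range(b-24,b+26,3):
    print(v,' '.join('%3d,%3d,%3d|%s'%(*P[v,u],''.join('%x'%(c//16) for c in d['frame'][v,u])) for u in range(a-30,a+31,6)))
E
```

```text
[504.  76.  93.] [[316. 201.]
 [316. 197.]]
177 436,-82,  1|143 424,-71,  0|274 512, 24,150|222 522, 50,178|222 517, 63,184|222 535, 94,223|322 527,104,224|222 512,109,215|233 345, 13, -2|486 336, 27,  0|285 325, 39,  0|275
180 444,-75,  1|243 433,-63,  1|385 421,-51,  0|364 522, 51,168|222 517, 64,174|122 523, 85,196|222 518, 98,201|222 514,111,209|333 353, 19, -3|275 344, 33,  0|385 333, 45, -1|385
183 450,-70, -1|243 440,-56,  0|385 429,-44,  0|597 516, 46,149|222 408,-20,  0|365 524, 87,188|222 516, 97,190|222 516,113,202|333 506,121,200|a9a 352, 39, -1|274 341, 51, -2|385
186 460,-61,  1|233 449,-49,  1|385 438,-37,  0|486 511, 43,131|444 414,-14, -2|486 520, 84,172|222 516, 98,180|222 497,100,164|333 511,126,198|778 504,137,200|556 348, 57, -3|486
189 467,-54,  0|374 455,-43,  0|486 448,-28,  4|486 512, 43,121|222 492, 46,105|eed 491, 63,118|675 511, 95,163|665 500,103,159|344 517,131,197|333 507,139,194|788 358, 65,  0|596
192 475,-47,  0|386 463,-36, -1|375 453,-24,  0|385 512, 44,110|112 508, 59,119|342 497, 68,117|674 520,102,166|222 498,103,146|222 522,135,194|222 502,137,
[... 1303 characters left out ...]
 531, 23, 14|888 519, 33, 10|878 509, 45, 11|888 498, 55,  9|111 488, 67, 10|222 480, 80, 13|332 469, 91, 13|ddd 460,103, 14|fff 450,114, 15|fff 438,125, 11|fff
219 546, 17, 10|566 535, 27,  8|888 532, 45, 22|777 519, 53, 15|999 508, 64, 14|222 497, 75, 14|222 485, 85, 10|333 475, 96, 11|ccd 467,108, 13|fff 455,119, 11|fff 445,130, 10|fff
222 555, 25, 14|888 543, 34,  9|888 534, 47, 13|888 523, 57, 10|101 514, 69, 13|222 504, 81, 13|333 493, 91, 11|344 482,102, 10|cbc 473,113, 11|ddd 462,124, 11|fff 454,137, 13|fff
225 561, 30, 12|888 551, 41, 12|888 542, 54, 15|777 530, 63, 11|212 522, 75, 14|112 511, 87, 13|444 500, 96, 10|333 492,109, 14|fff 481,119, 12|fff 472,131, 14|fff 456,139,  5|899
```

```bash
python3 - <<'E'
from g import *
d=load('side4.npz');s=bot.state();p=np.array(s['tcp_pos']);R=np.array(s['orientation']);pr=p-OFF*R[:,2];print(pr,R[:,1])
P=cloud(d);g=d['frame']
c,s_=np.cos(fa),np.sin(fa);L=(P-fo);X=c*L[...,0]+s_*L[...,1];Y=-s_*L[...,0]+c*L[...,1];Z=P[...,2]
m=(Z>78)&(Z<112)&(X>15)&(X<45)&(Y>-40)&(Y<40)&(g.min(2)>80)
print(m.sum())
for y in range(-36,36,8):
    k=m&(Y>=y)&(Y<y+8)
    if k.sum()>3: print(y,k.sum(),'X',np.percentile(X[k],[10,50,80,95]).round(1),'Z',np.percentile(Z[k],[3,50,97]).round(1))
for z in range(80,112,4):
    k=m&(Z>=z)&(Z<z+4)&(abs(Y)<18)
    if k.sum()>2: print('z',z,k.sum(),np.median(X[k]).round(1),np.percentile(X[k],90).round(1))
E
```

```text
[503.646   75.5629  93.0471] [ 0.0317  0.9995 -0.0051]
160
-36 6 X [17.2 20.  22.6 22.7] Z [103.6 105.8 106.6]
-28 23 X [17.5 22.9 27.8 29.5] Z [ 90.5 103.4 106.8]
-20 24 X [19.5 28.  29.  30.2] Z [ 85.6  98.8 106.3]
-12 22 X [16.7 29.  29.8 30.1] Z [ 87.5  98.9 107.7]
-4 21 X [17.4 28.7 30.1 30.8] Z [ 86.   98.4 107.4]
4 22 X [21.9 28.4 29.7 30.8] Z [ 88.6 100.8 107. ]
12 32 X [20.5 25.  26.8 28.5] Z [ 87.  101.5 109.1]
20 10 X [15.4 19.5 20.8 21.6] Z [ 93.1 101.7 106.6]
z 84 7 27.3 28.3
z 88 9 28.4 29.1
z 92 13 28.7 30.0
z 96 28 21.7 29.9
z 100 26 27.4 30.1
z 104 18 28.7 30.8
z 108 3 28.7 29.5
```

Emit:
{"name": "move_arm", "arguments": {"increments": [{"claw": 0,"delta_pos": [-0.0035,0.003,0.02],"delta_rot": [-0.3,-0.2,-0.1]},{"claw": 0,"delta_pos": [-0.0035,0.003,0.05],"delta_rot": [-0.3,-0.2,-0.1]},{"claw": 0,"delta_pos": [-0.0035,0.003,0.055],"delta_rot": [-0.3,-0.2,-0.1]},{"claw": 0,"delta_pos": [-0.0035,0.003,0.055],"delta_rot": [-0.3,-0.2,-0.1]},{"claw": 0,"delta_pos": [-0.0035,0.003,0.055],"delta_rot": [-0.3,-0.2,-0.1]}]}}

```text
clock: 4.53
tcp_pos: [507.0, 78.2, 1.5]
orientation: [[-1.0, 0.029, -0.001], [0.029, 1.0, -0.001], [0.001, -0.001, -1.0]]
ft_force: [-0.2, -0.1, -0.5]
width: 0.641
gripper_force: 64.1
```

```bash
cat > held.py <<'E'
from g import *
import sys
name=sys.argv[1];zu=float(sys.argv[2])
G=[grab('side') for i in range(3)];d=dict(G[0]);np.savez(name,**d)
Z4=np.stack([g['depth'] for g in G]);d['depth']=np.median(Z4,0).astype(np.float32)
Q=flat_R(fa);deltas([(real(fx(0,0,17),Q),Q)])
P=cloud(d);g=d['frame']
c,s_=np.cos(fa),np.sin(fa);L=(P-fo);X=c*L[...,0]+s_*L[...,1];Y=-s_*L[...,0]+c*L[...,1];Z=P[...,2]
m=(Z>zu+3)&(Z<zu+19)&(X>10)&(X<45)&(Y>-40)&(Y<40)&(g.min(2)>70)
m2=(Z>zu-8)&(Z<zu+30)&(X>20)&(X<45)&(abs(Y)<18)&(g.min(2)>70)
for y in range(-36,36,6):
    k=m&(Y>=y)&(Y<y+6)
    if k.sum()>3: print(y,k.sum(),'X',np.percentile(X[k],[10,50,80]).round(1))
k=m&(abs(Y)<15)&(X>24);print('front face X med',np.median(X[k]),'n',k.sum(),'Z range',np.percentile(Z[m2],[2,50,98]).round(1))
# plate surface in the same view
k=(abs(Z-12)<7)&(g.min(2)>200)&(abs(X-12)<118)&(abs(Y)<60);print('plate z',np.median(Z[k]))
E
python3 held.py side5.npz 30
```

```text
t 4.68 tcp [508.   77.8   2.3] w 0.64 F [-0.5  0.2 -1.3] grip 64.1
pos [0.0036 0.0002 0.0223] rot [0.03 0.09 0.05]
-30 4 X [12.9 16.7 17.9]
-18 13 X [22.1 29.1 33. ]
-12 11 X [19.4 24.2 32.6]
-6 10 X [21.1 28.6 33.6]
0 14 X [20.6 25.7 33. ]
6 14 X [19.  28.7 33.4]
12 9 X [23.7 32.5 32.8]
18 12 X [19.  29.8 31.7]
24 13 X [16.5 22.6 25. ]
front face X med 32.81512523008984 n 41 Z range [24.  45.8 54.1]
plate z 11.857377855512823
```

Emit:
{"name": "move_arm", "arguments": {"increments": [{"claw": 0,"delta_pos": [0,0,0.006],"delta_rot": [0,0,0]},{"claw": 0,"delta_pos": [0,0,0.01],"delta_rot": [0,0,0]},{"claw": 0,"delta_pos": [0,0,0.013],"delta_rot": [0,0,0]},{"claw": 0,"delta_pos": [0,0,0.013],"delta_rot": [0,0,0]}]}}

```text
clock: 5.02
tcp_pos: [506.4, 77.1, -12.8]
orientation: [[-1.0, 0.03, -0.002], [0.03, 1.0, -0.001], [0.002, -0.001, -1.0]]
ft_force: [0.3, -0.1, -0.7]
width: 0.641
gripper_force: 64.2
```

Emit:
{"name": "move_arm", "arguments": {"increments": [{"claw": 0,"delta_pos": [0,0,0.004],"delta_rot": [0,0,0]},{"claw": 0,"delta_pos": [0,0,0.005],"delta_rot": [0,0,0]},{"claw": 0,"delta_pos": [0,0,0.005],"delta_rot": [0,0,0]}]}}

```text
clock: 5.27
tcp_pos: [506.8, 77.1, -17.4]
orientation: [[-1.0, 0.03, -0.001], [0.03, 1.0, -0.001], [0.001, -0.001, -1.0]]
ft_force: [-0.1, -0.1, -0.5]
width: 0.643
gripper_force: 64.2
```

Emit:
{"name": "move_arm", "arguments": {"increments": [{"claw": 0,"delta_pos": [0,0,0.0015],"delta_rot": [0,0,0]},{"claw": 0,"delta_pos": [0,0,0.002],"delta_rot": [0,0,0]},{"claw": 0,"delta_pos": [0,0,0.002],"delta_rot": [0,0,0]}]}}

```text
clock: 5.52
tcp_pos: [508.0, 77.4, -17.7]
orientation: [[-1.0, 0.03, 0.001], [0.03, 1.0, 0.001], [-0.001, 0.001, -1.0]]
ft_force: [-3.5, -1.3, 14.9]
width: 0.641
gripper_force: 65.9
```

Contact came at 15 N, with the underside at about 12–13 mm; dowel tips would have stopped it at 26. It is seated, so I'll release and lift.

Emit:
{"name": "move_arm", "arguments": {"increments": [{"claw": 0,"delta_pos": [0,0,-0.002],"delta_rot": [0,0,0]},{"claw": 100,"delta_pos": [0,0,-0.002],"delta_rot": [0,0,0]},{"claw": 100,"delta_pos": [0,0,-0.002],"delta_rot": [0,0,0]},{"claw": 100,"delta_pos": [0,0,-0.002],"delta_rot": [0,0,0]},{"claw": 100,"delta_pos": [0,0,-0.002],"delta_rot": [0,0,0]},{"claw": 100,"delta_pos": [0,0,-0.04],"delta_rot": [0,0,0]},{"claw": 100,"delta_pos": [0,0,-0.08],"delta_rot": [0,0,0]},{"claw": 100,"delta_pos": [0,0,-0.12],"delta_rot": [0,0,0]},{"claw": 100,"delta_pos": [0,0,-0.12],"delta_rot": [0,0,0]}]}}

```text
clock: 6.27
tcp_pos: [511.3, 78.0, 108.1]
orientation: [[-0.999, 0.031, 0.009], [0.031, 1.0, 0.003], [-0.009, 0.003, -1.0]]
ft_force: [2.1, 0.5, 0.1]
width: 0.996
gripper_force: 0.0
```

```bash
python3 - <<'E'
from g import *
a=np.radians(4.4);Q=flat_R(a);c=np.array([448.9,-174.1,0])
print('handle');deltas([(real(c+[0,0,150],Q),Q),(real(c+[0,0,70],Q),Q)])
E
python3 - <<'E'
import sys;sys.path.insert(0,'.')
from g import *
d=grab('side');P=cloud(d);g=d['frame'];np.savez('side6.npz',**d)
c,s_=np.cos(fa),np.sin(fa);L=(P-fo);X=c*L[...,0]+s_*L[...,1];Y=-s_*L[...,0]+c*L[...,1];Z=P[...,2]
k=(Z>22)&(Z<40)&(abs(X)<40)&(abs(Y)<36)&(g.min(2)>120)
print('shell top z',np.percentile(Z[k],[10,50,90]),'X',np.percentile(X[k],[2,98]),'Y',np.percentile(Y[k],[2,98]),k.sum())
for sx in(-1,1):
  for sy in(-1,1):
    q=k&(sx*X>8)&(sy*Y>8)&(Z>27);print(sx,sy,q.sum(),np.median(Z[q]))
# frame handle: dark points 45-75 mm above bench near frame
k=(Z>48)&(Z<75)&(np.hypot(P[...,0]-449,P[...,1]+174)<75)
q=P[k][:,:2].astype(np.float32);print('handle',len(q),cv2.minAreaRect(q),np.median(P[k],axis=0))
E
```

```text
handle
t 6.27 tcp [511.3  78.  108.1] w 0.996 F [2.1 0.5 0.1] grip 0.0
pos [ 0.0546 -0.2538 -0.0062] rot [ 0.17  0.53 -6.16]
pos [ 0.0553 -0.2541  0.0738] rot [ 0.17  0.53 -6.16]
shell top z [23.585  30.5084 34.2874] X [-37.3099  34.5594] Y [-33.4781  33.0988] 229
-1 -1 23 31.37129898043827
-1 1 30 32.139102086181026
1 -1 30 31.293036606924886
1 1 36 31.188998837695465
handle 179 ((449.70965576171875, -173.00784301757812), (97.84452819824219, 15.051251411437988), 4.510693550109863) [ 453.9573 -171.2034   64.1004]
```

The shell top reads 32 mm and is level at all four corners, so the back is seated. The handle sits at (449.7, -173.0), 4.5°.

Emit:
{"name": "move_arm", "arguments": {"increments": [{"claw": 100,"delta_pos": [0.005,-0.03,-0.005],"delta_rot": [0,0,-1]},{"claw": 70,"delta_pos": [0.055,-0.253,0.0],"delta_rot": [0.2,0.5,-6.2]},{"claw": 70,"delta_pos": [0.055,-0.253,0.0],"delta_rot": [0.2,0.5,-6.2]},{"claw": 70,"delta_pos": [0.055,-0.253,0.0],"delta_rot": [0.2,0.5,-6.2]},{"claw": 70,"delta_pos": [0.055,-0.253,0.0],"delta_rot": [0.2,0.5,-6.2]},{"claw": 70,"delta_pos": [0.055,-0.253,0.0],"delta_rot": [0.2,0.5,-6.2]},{"claw": 70,"delta_pos": [0.055,-0.253,0.0],"delta_rot": [0.2,0.5,-6.2]},{"claw": 70,"delta_pos": [0.055,-0.253,0.0],"delta_rot": [0.2,0.5,-6.2]},{"claw": 70,"delta_pos": [0.055,-0.253,0.0],"delta_rot": [0.2,0.5,-6.2]},{"claw": 70,"delta_pos": [0.055,-0.253,0.0],"delta_rot": [0.2,0.5,-6.2]}]}}

```text
clock: 7.15
tcp_pos: [444.3, -173.1, 100.4]
orientation: [[-0.997, -0.079, -0.01], [-0.079, 0.997, -0.004], [0.01, -0.003, -1.0]]
ft_force: [-0.6, 0.9, -0.2]
width: 0.699
gripper_force: 0.0
```

```bash
python3 - <<'E'
from g import *
a=np.radians(4.45);Q=flat_R(a);c=np.array([449.3,-173.5,0])
deltas([(real(c+[0,0,46],Q),Q)])
E
```

```text
t 7.15 tcp [ 444.3 -173.1  100.4] w 0.699 F [-0.6  0.9 -0.2] grip 0.0
pos [-0.0059 -0.0005  0.0913] rot [-0.17 -0.6   0.06]
```

Emit:
{"name": "move_arm", "arguments": {"increments": [{"claw": 70,"delta_pos": [-0.003,0,0.03],"delta_rot": [-0.2,-0.6,0]},{"claw": 70,"delta_pos": [-0.003,0,0.07],"delta_rot": [-0.2,-0.6,0]},{"claw": 70,"delta_pos": [-0.003,0,0.091],"delta_rot": [-0.2,-0.6,0]},{"claw": 70,"delta_pos": [-0.003,0,0.091],"delta_rot": [-0.2,-0.6,0]},{"claw": 70,"delta_pos": [-0.003,0,0.091],"delta_rot": [-0.2,-0.6,0]}]}}

```text
clock: 7.57
tcp_pos: [446.0, -173.0, 9.4]
orientation: [[-0.997, -0.08, -0.002], [-0.08, 0.997, 0.0], [0.002, 0.0, -1.0]]
ft_force: [0.8, 0.5, 0.9]
width: 0.701
gripper_force: 0.0
```

```bash
python3 - <<'E'
from g import *
a=np.radians(4.45);Q=flat_R(a);c=np.array([449.3,-173.5,0])
deltas([(real(c+[0,0,46],Q),Q)])
E
```

```text
t 7.57 tcp [ 446.  -173.     9.4] w 0.701 F [0.8 0.5 0.9] grip 0.0
pos [-0.0033 -0.0007  0.0004] rot [ 0.01 -0.11  0.12]
```

Close and lift a little.

Emit:
{"name": "move_arm", "arguments": {"increments": [{"claw": 0,"delta_pos": [-0.003,-0.0005,0],"delta_rot": [0,0,0]},{"claw": 0,"delta_pos": [-0.003,-0.0005,0],"delta_rot": [0,0,0]},{"claw": 0,"delta_pos": [-0.003,-0.0005,0],"delta_rot": [0,0,0]},{"claw": 0,"delta_pos": [-0.003,-0.0005,0],"delta_rot": [0,0,0]},{"claw": 0,"delta_pos": [-0.003,-0.0005,0],"delta_rot": [0,0,0]},{"claw": 0,"delta_pos": [-0.003,-0.0005,0],"delta_rot": [0,0,0]},{"claw": 0,"delta_pos": [-0.003,-0.0005,0],"delta_rot": [0,0,0]},{"claw": 0,"delta_pos": [-0.003,-0.0005,0],"delta_rot": [0,0,0]}]}}

```text
clock: 8.23
tcp_pos: [450.8, -174.6, 11.1]
orientation: [[-0.997, -0.078, 0.003], [-0.078, 0.997, 0.0], [-0.003, -0.0, -1.0]]
ft_force: [-0.4, -0.4, 7.5]
width: 0.144
gripper_force: 61.9
```

Emit:
{"name": "move_arm", "arguments": {"increments": [{"claw": 0,"delta_pos": [0,0,-0.02],"delta_rot": [0,0,0]},{"claw": 0,"delta_pos": [0,0,-0.05],"delta_rot": [0,0,0]},{"claw": 0,"delta_pos": [0,0,-0.09],"delta_rot": [0,0,0]},{"claw": 0,"delta_pos": [0,0,-0.12],"delta_rot": [0,0,0]},{"claw": 0,"delta_pos": [0,0,-0.12],"delta_rot": [0,0,0]}]}}

```text
clock: 8.65
tcp_pos: [452.5, -175.4, 135.6]
orientation: [[-0.997, -0.077, 0.009], [-0.077, 0.997, -0.0], [-0.009, -0.001, -1.0]]
ft_force: [0.8, -0.1, -2.9]
width: 0.149
gripper_force: 60.5
```

```bash
python3 - <<'E'
from g import *
Q=flat_R(fa);deltas([(real(fx(0,0,34+46+60),Q),Q)])
E
```

```text
t 8.65 tcp [ 452.5 -175.4  135.6] w 0.149 F [ 0.8 -0.1 -2.9] grip 60.5
pos [-0.0711  0.2489  0.0331] rot [-0.01  0.54  6.19]
```

Emit:
{"name": "move_arm", "arguments": {"increments": [{"claw": 0,"delta_pos": [-0.01,0.03,0],"delta_rot": [0,0,1]},{"claw": 0,"delta_pos": [-0.071,0.249,0.033],"delta_rot": [0,0.5,6.2]},{"claw": 0,"delta_pos": [-0.071,0.249,0.033],"delta_rot": [0,0.5,6.2]},{"claw": 0,"delta_pos": [-0.071,0.249,0.033],"delta_rot": [0,0.5,6.2]},{"claw": 0,"delta_pos": [-0.071,0.249,0.033],"delta_rot": [0,0.5,6.2]},{"claw": 0,"delta_pos": [-0.071,0.249,0.033],"delta_rot": [0,0.5,6.2]},{"claw": 0,"delta_pos": [-0.071,0.249,0.033],"delta_rot": [0,0.5,6.2]},{"claw": 0,"delta_pos": [-0.071,0.249,0.033],"delta_rot": [0,0.5,6.2]},{"claw": 0,"delta_pos": [-0.071,0.249,0.033],"delta_rot": [0,0.5,6.2]},{"claw": 0,"delta_pos": [-0.071,0.249,0.033],"delta_rot": [0,0.5,6.2]}]}}

```text
clock: 9.48
tcp_pos: [500.2, 78.4, 96.4]
orientation: [[-0.999, 0.031, -0.009], [0.031, 1.0, -0.001], [0.009, -0.001, -1.0]]
ft_force: [0.4, -1.0, -3.2]
width: 0.149
gripper_force: 60.5
```

```bash
cat > fr.py <<'E'
from g import *
import sys
for nm in('top','side'):
    d=grab(nm);np.savez(nm+'F.npz',**d)
    H=hsv(d);P=cloud(d)
    m=cv2.inRange(H,(105,110,40),(130,255,255))&(np.isfinite(P[...,2])&(P[...,2]>25)&(np.hypot(P[...,0]-504,P[...,1]-78)<130)).astype(np.uint8)*255
    m=cv2.morphologyEx(m,cv2.MORPH_CLOSE,np.ones((3,3)))
    cs,_=cv2.findContours(m,cv2.RETR_EXTERNAL,cv2.CHAIN_APPROX_NONE);cs=[c for c in cs if cv2.contourArea(c)>15]
    uv=np.vstack([c[:,0] for c in cs]).astype(float)
    k=(m>0);k2=cv2.erode(m,np.ones((3,3)))>0
    z=np.median(P[k2][:,2]);hull=cv2.convexHull(uv.astype(np.float32))
    q=onz(d,hull[:,0].astype(float),z);r=cv2.minAreaRect(q[:,:2].astype(np.float32))
    print(nm,len(uv),k.sum(),'plate top z',z,'rect',np.round(r[0],1),np.round(r[1],1),round(r[2],2))
    # tilt: plane fit
    S=P[k2];A=np.c_[S[:,:2]-S[:,:2].mean(0),np.ones(len(S))];co=np.linalg.lstsq(A,S[:,2],rcond=None)[0];print('slope',co)
print('target fixture origin',fo[:2],'deg',np.degrees(fa))
Q=flat_R(fa);deltas([(real(fx(0,0,34+46+60),Q),Q)])
E
python3 fr.py
```

```text
Traceback (most recent call last):
  File "fr.py", line 9, in <module>
    uv=np.vstack([c[:,0] for c in cs]).astype(float)
       ~~~~~~~~~^^^^^^^^^^^^^^^^^^^^^^
ValueError: need at least one array to concatenate
```

```bash
sed -i 's/(105,110,40)/(100,70,15)/; s/    uv=np.vstack/    print(nm,k0.sum(),len(cs))\n    if not cs: continue\n    uv=np.vstack/; s/    m=cv2.morph/    k0=m>0\n    m=cv2.morph/' fr.py; python3 fr.py
```

```text
top 1 0
side 1475 1
side 224 1516 plate top z nan rect [nan nan] [0. 0.] 0.0
 ** On entry to DLASCL parameter number  4 had an illegal value
 ** On entry to DLASCL parameter number  4 had an illegal valueTraceback (most recent call last):
  File "fr.py", line 18, in <module>
    S=P[k2];A=np.c_[S[:,:2]-S[:,:2].mean(0),np.ones(len(S))];co=np.linalg.lstsq(A,S[:,2],rcond=None)[0];print('slope',co)
                                                                ~~~~~~~~~~~~~~~^^^^^^^^^^^^^^^^^^^^^
    x, resids, rank, s = _umath_linalg.lstsq(a, b, rcond,
                         ~~~~~~~~~~~~~~~~~~~^^^^^^^^^^^^^
                                             signature=signature)
                                             ^^^^^^^^^^^^^^^^^^^^
    raise LinAlgError("SVD did not converge in Linear Least Squares")
numpy.linalg.LinAlgError: SVD did not converge in Linear Least Squares
```

```bash
cat > fr.py <<'E'
from g import *
G=[grab('side') for i in range(3)];d=dict(G[0]);Dm=np.stack([g['depth'] for g in G]);Dm[Dm==0]=np.nan;d['depth']=np.nan_to_num(np.nanmedian(Dm,0))
np.savez('sideF.npz',**d)
H=hsv(d);P=cloud(d);ok=np.isfinite(P[...,2])
m=(cv2.inRange(H,(100,70,15),(130,255,255))>0)&ok&(P[...,2]>25)&(np.hypot(P[...,0]-504,P[...,1]-78)<130)
S=P[m];w=np.ones(len(S),bool);c0=[504,78]
for i in range(8):
    A=np.c_[S[:,:2]-c0,np.ones(len(S))];co=np.linalg.lstsq(A[w],S[w,2],rcond=None)[0];r=S[:,2]-A@co;w=(r>-2.5)&(r<4)
print('plane slope x,y, z at centre',co,'n',w.sum(),len(S))
vv,uu=np.nonzero(m);uv=np.c_[uu,vv][w].astype(float)
q=onz(d,uv,co[2]);c,s_=np.cos(fa),np.sin(fa);L=q-fo;X=c*L[:,0]+s_*L[:,1];Y=-s_*L[:,0]+c*L[:,1]
r=cv2.minAreaRect(np.c_[X,Y].astype(np.float32));print('rect in fixture',np.round(r[0],1),np.round(r[1],1),round(r[2],2))
# edge fits: far -y edge and near +y edge in bins of X
for lo in range(-85,85,17):
    k=(X>=lo)&(X<lo+17)
    if k.sum()>5: print(lo,'Ymin %.1f Ymax %.1f'%(np.percentile(Y[k],1),np.percentile(Y[k],99)))
for lo in range(-40,40,10):
    k=(Y>=lo)&(Y<lo+10)
    if k.sum()>5: print('  Y',lo,'Xmin %.1f Xmax %.1f'%(np.percentile(X[k],1),np.percentile(X[k],99)))
Q=flat_R(fa);deltas([(real(fx(0,0,34+46+60),Q),Q)])
E
python3 fr.py
```

```text
plane slope x,y, z at centre [-0.011  -0.0054 95.9583] n 1212 1492
rect in fixture [-5.6  0.8] [182.7  84.9] 0.19
-85 Ymin 5.1 Ymax 42.9
-68 Ymin 2.4 Ymax 42.0
-51 Ymin -1.8 Ymax 41.5
-34 Ymin -41.1 Ymax 42.0
-17 Ymin -41.0 Ymax 43.1
0 Ymin -40.7 Ymax 42.2
17 Ymin -40.5 Ymax 42.7
34 Ymin -39.9 Ymax 42.1
51 Ymin -39.9 Ymax 41.7
68 Ymin -40.2 Ymax 42.5
  Y -40 Xmin -16.6 Xmax 83.5
  Y -30 Xmin 15.3 Xmax 83.9
  Y -20 Xmin 31.9 Xmax 83.3
  Y -10 Xmin -43.6 Xmax 83.8
  Y 0 Xmin -94.5 Xmax 83.6
  Y 10 Xmin -96.3 Xmax 83.7
  Y 20 Xmin -95.3 Xmax 84.0
  Y 30 Xmin -94.6 Xmax 84.0
t 9.78 tcp [500.9  78.7  97.3] w 0.148 F [-0.2  0.3 -3.8] grip 60.5
pos [-0.0034 -0.0003 -0.0058] rot [-0.   -0.42 -0.05]
```

```bash
python3 - <<'E'
from g import *
for nm in('side','top'):
    d=load(nm+'0.npz');g=d['frame'].astype(int).max(2)
    for x in(72,-72):
        for z in (44,50,56,62):
            u,v=px(d,fx(x,0,z))[0];r=g[int(round(v)),int(round(u))-9:int(round(u))+10]
            print(nm,x,z,round(u,1),round(v,1),r)
E
```

```text
side 72 44 295.8 231.7 [243 242 243 245 253 232 138  85 105 127 149 131 153 255 248 244 244 244
 244]
side 72 50 295.9 230.3 [242 243 242 243 243 247 255 171 104 131 142 240 252 246 244 244 243 243
 244]
side 72 56 295.9 228.9 [242 242 243 243 243 245 255 161 106 143 164 245 249 248 245 244 244 244
 246]
side 72 62 295.9 227.5 [241 242 241 242 243 242 245 252 225 236 155  92  88 106 227 248 250 254
 255]
side -72 44 334.7 197.6 [242 243 243 246 255 209 129  93 102 123 146 136 255 251 253 255 202 128
 121]
side -72 50 334.9 196.1 [241 241 241 243 244 248 255 171  97 113 141 251 255 228 143 124 125 122
 125]
side -72 56 335.1 194.7 [242 242 242 241 243 245 254 198 105 130 165 242 185 127 125 127 124 124
 128]
side -72 62 335.3 193.2 [248 246 244 243 242 243 250 255 158 175 171 123 120 127 134 138 129 126
 130]
top 72 44 258.6 217.3 [250 251 251 250 239 194 141 139 157 148 107  73  71  91 116 156 216 243
 248]
top 72 50 258.6 217.1 [250 251 251 250 239 194 141 139 157 148 107  73  71  91 116 156 216 243
 248]
top 72 56 258.5 216.9 [250 250 251 251 250 239 194 141 139 157 148 107  73  71  91 116 156 216
 243]
top 72 62 258.4 216.7 [250 250 251 251 250 239 194 141 139 157 148 107  73  71  91 116 156 216
 243]
top -72 44 255.3 276.8 [250 250 250 250 249 234 181 141 151 164 148 113  99 113 147 185 223 242
 249]
top -72 50 255.2 276.9 [250 250 250 250 249 234 181 141 151 164 148 113  99 113 147 185 223 242
 249]
top -72 56 255.1 277.0 [250 250 250 250 249 234 181 141 151 164 148 113  99 113 147 185 223 242
 249]
top -72 62 255.0 277.1 [250 250 250 250 249 234 181 141 151 164 148 113  99 113 147 185 223 242
 249]
```

Emit:
{"name": "move_arm", "arguments": {"increments": [{"claw": 0,"delta_pos": [-0.005,-0.001,0.006],"delta_rot": [0,-0.4,0.1]},{"claw": 0,"delta_pos": [-0.005,-0.001,0.012],"delta_rot": [0,-0.4,0.1]},{"claw": 0,"delta_pos": [-0.005,-0.001,0.017],"delta_rot": [0,-0.4,0.1]},{"claw": 0,"delta_pos": [-0.005,-0.001,0.017],"delta_rot": [0,-0.4,0.1]},{"claw": 0,"delta_pos": [-0.005,-0.001,0.017],"delta_rot": [0,-0.4,0.1]},{"claw": 0,"delta_pos": [-0.005,-0.001,0.017],"delta_rot": [0,-0.4,0.1]}]}}

```text
clock: 10.28
tcp_pos: [505.7, 78.2, 80.0]
orientation: [[-0.999, 0.032, -0.001], [0.032, 0.999, -0.0], [0.001, -0.0, -1.0]]
ft_force: [-0.7, -1.1, -2.4]
width: 0.144
gripper_force: 60.4
```

```bash
python3 fr.py
```

```text
plane slope x,y, z at centre [-0.0017 -0.005  78.8932] n 1195 1449
rect in fixture [-1.2  1. ] [181.3  84.7] 0.02
-85 Ymin 5.9 Ymax 42.3
-68 Ymin 4.8 Ymax 42.7
-51 Ymin -0.8 Ymax 43.1
-34 Ymin 0.5 Ymax 42.6
-17 Ymin -40.8 Ymax 43.2
0 Ymin -40.5 Ymax 42.5
17 Ymin -39.7 Ymax 43.0
34 Ymin -39.9 Ymax 42.3
51 Ymin -39.1 Ymax 43.0
68 Ymin -40.6 Ymax 42.4
  Y -40 Xmin -12.5 Xmax 88.8
  Y -30 Xmin 18.2 Xmax 88.2
  Y -20 Xmin 34.9 Xmax 89.1
  Y -10 Xmin -37.4 Xmax 88.0
  Y 0 Xmin -88.5 Xmax 88.3
  Y 10 Xmin -90.2 Xmax 87.9
  Y 20 Xmin -90.8 Xmax 86.0
  Y 30 Xmin -89.8 Xmax 87.5
t 10.43 tcp [505.9  78.3  80.3] w 0.151 F [ 0.  -0.3 -4.1] grip 60.4
pos [ 0.0015 -0.0002 -0.0227] rot [-0.01 -0.02 -0.07]
```

Emit:
{"name": "move_arm", "arguments": {"increments": [{"claw": 0,"delta_pos": [-0.001,-0.001,0.001],"delta_rot": [0,0,0]},{"claw": 0,"delta_pos": [-0.001,-0.001,0.003],"delta_rot": [0,0,0]},{"claw": 0,"delta_pos": [-0.001,-0.001,0.006],"delta_rot": [0,0,0]},{"claw": 0,"delta_pos": [-0.001,-0.001,0.009],"delta_rot": [0,0,0]},{"claw": 0,"delta_pos": [-0.001,-0.001,0.009],"delta_rot": [0,0,0]}]}}

```text
clock: 10.85
tcp_pos: [506.1, 77.1, 70.2]
orientation: [[-0.999, 0.032, -0.002], [0.032, 0.999, -0.001], [0.002, -0.001, -1.0]]
ft_force: [-0.5, 1.3, -2.8]
width: 0.145
gripper_force: 60.4
```

```bash
python3 fr.py | grep -v Ymin | grep -v Xmin
```

```text
plane slope x,y, z at centre [-0.0024 -0.0057 69.3362] n 1178 1417
rect in fixture [  2.8 -16.9] [187.3 118.3] 0.31
t 11.0 tcp [506.6  77.2  71. ] w 0.147 F [-0.1  0.2 -2.5] grip 60.4
pos [ 0.0023  0.0009 -0.032 ] rot [-0.02 -0.05 -0.07]
```

No contact force with the underside at 59 mm, so both pins are entering. I'll go on gently.

Emit:
{"name": "move_arm", "arguments": {"increments": [{"claw": 0,"delta_pos": [0,0,0.002],"delta_rot": [0,0,0]},{"claw": 0,"delta_pos": [0,0,0.004],"delta_rot": [0,0,0]},{"claw": 0,"delta_pos": [0,0,0.006],"delta_rot": [0,0,0]},{"claw": 0,"delta_pos": [0,0,0.008],"delta_rot": [0,0,0]},{"claw": 0,"delta_pos": [0,0,0.008],"delta_rot": [0,0,0]}]}}

```text
clock: 11.42
tcp_pos: [506.3, 77.1, 62.6]
orientation: [[-0.999, 0.032, -0.001], [0.032, 0.999, -0.001], [0.001, -0.001, -1.0]]
ft_force: [-0.5, 0.2, -3.1]
width: 0.145
gripper_force: 60.4
```

Emit:
{"name": "move_arm", "arguments": {"increments": [{"claw": 0,"delta_pos": [0,0,0.003],"delta_rot": [0,0,0]},{"claw": 0,"delta_pos": [0,0,0.006],"delta_rot": [0,0,0]},{"claw": 0,"delta_pos": [0,0,0.009],"delta_rot": [0,0,0]},{"claw": 0,"delta_pos": [0,0,0.012],"delta_rot": [0,0,0]},{"claw": 0,"delta_pos": [0,0,0.014],"delta_rot": [0,0,0]},{"claw": 0,"delta_pos": [0,0,0.015],"delta_rot": [0,0,0]},{"claw": 0,"delta_pos": [0,0,0.015],"delta_rot": [0,0,0]}]}}

```text
clock: 12.0
tcp_pos: [506.5, 77.2, 47.8]
orientation: [[-0.999, 0.032, -0.001], [0.032, 0.999, -0.0], [0.001, -0.0, -1.0]]
ft_force: [-0.0, -0.2, -3.0]
width: 0.147
gripper_force: 60.5
```

Emit:
{"name": "move_arm", "arguments": {"increments": [{"claw": 0,"delta_pos": [0,0,0.002],"delta_rot": [0,0,0]},{"claw": 0,"delta_pos": [0,0,0.003],"delta_rot": [0,0,0]},{"claw": 0,"delta_pos": [0,0,0.003],"delta_rot": [0,0,0]}]}}

```text
clock: 12.25
tcp_pos: [506.8, 77.2, 45.2]
orientation: [[-0.999, 0.032, -0.0], [0.032, 0.999, -0.0], [0.0, -0.0, -1.0]]
ft_force: [-1.3, 0.3, -1.2]
width: 0.149
gripper_force: 60.7
```

```bash
python3 fr.py | grep -v Ymin | grep -v Xmin
```

```text
plane slope x,y, z at centre [ 0.0006 -0.0022 43.9619] n 1122 1353
rect in fixture [ 0.  -0.2] [ 85.5 181.4] 89.47
t 12.4 tcp [506.7  77.2  45.2] w 0.152 F [-0.7 -0.1 -1.8] grip 60.7
pos [ 0.0024  0.0009 -0.0578] rot [-0.01 -0.03 -0.07]
```

Plate top at 44.0 mm, centred on (0, -0.2): the frame is home. One more light press, then release.

Emit:
{"name": "move_arm", "arguments": {"increments": [{"claw": 0,"delta_pos": [0,0,0.001],"delta_rot": [0,0,0]},{"claw": 0,"delta_pos": [0,0,0.001],"delta_rot": [0,0,0]},{"claw": 60,"delta_pos": [0,0,0],"delta_rot": [0,0,0]},{"claw": 60,"delta_pos": [0,0,0],"delta_rot": [0,0,0]},{"claw": 60,"delta_pos": [0,0,0],"delta_rot": [0,0,0]},{"claw": 60,"delta_pos": [0,0,0],"delta_rot": [0,0,0]},{"claw": 60,"delta_pos": [0,0,-0.03],"delta_rot": [0,0,0]},{"claw": 60,"delta_pos": [0,0,-0.07],"delta_rot": [0,0,0]},{"claw": 0,"delta_pos": [0,0,-0.1],"delta_rot": [0,0,0]},{"claw": 0,"delta_pos": [0,0,-0.1],"delta_rot": [0,0,0]}]}}

```text
clock: 13.23
tcp_pos: [510.2, 77.9, 151.1]
orientation: [[-0.999, 0.032, 0.008], [0.032, 0.999, 0.003], [-0.008, 0.003, -1.0]]
ft_force: [1.8, 0.2, 0.9]
width: 0.328
gripper_force: 0.0
```

```bash
cat > cl.py <<'E'
from g import *
for nm in('side','top'):
    d=grab(nm);np.savez(nm+'C.npz',**d);P=cloud(d);H=hsv(d);L=P-fo;c,s=np.cos(fa),np.sin(fa)
    X=c*L[...,0]+s*L[...,1];Y=-s*L[...,0]+c*L[...,1];Z=P[...,2]
    red=((cv2.inRange(H,(0,150,60),(8,255,255))|cv2.inRange(H,(172,150,60),(180,255,255)))>0)&(np.hypot(X-106,Y+34)<75)&(Z>30)
    dark=(d['frame'].max(2)<75)&(np.hypot(X-106,Y+34)<62)&(np.hypot(X-106,Y+34)>30)&(Z>42)&(Z<80)
    if red.sum(): print(nm,'red',red.sum(),np.median(X[red]),np.median(Y[red]),np.median(Z[red]),'arm deg from -y cw',np.degrees(np.arctan2(106-X[red],-34-Y[red]*1)).mean().round(0))
    if dark.sum(): print(nm,'dark',dark.sum(),[np.percentile(q[dark],[10,50,90]).round(0) for q in(X,Y,Z)])
E
python3 cl.py;python3 fr.py | grep -v Ymin | grep -v Xmin
```

```text
side red 130 97.62288867661371 -47.95416334377439 55.085955322839936 arm deg from -y cw 20.0
side dark 26 [array([88., 94., 97.]), array([-80., -74., -69.]), array([54., 69., 76.])]
top red 75 97.82014199717031 -55.618454857640145 53.719256317029476 arm deg from -y cw 21.0
top dark 16 [array([ 83.,  87., 100.]), array([-81., -72., -70.]), array([51., 54., 71.])]
plane slope x,y, z at centre [ 0.0013  0.0006 44.0027] n 1321 1622
rect in fixture [ 0.  -0.1] [ 85.6 181.2] 89.9
t 13.48 tcp [505.9  77.1 143.8] w -0.002 F [ 0.  -0.4 -0.3] grip 0.0
pos [0.0014 0.0011 0.0408] rot [-0.06 -0.15 -0.07]
```

```bash
python3 - <<'E'
from g import *
Q=flat_R(fa)
print('approach');deltas([(real(fx(117,-88,150),Q),Q),(real(fx(117,-88,58),Q),Q)])
th=np.linspace(.38,1.57,8);D=np.linspace(20,22.5,8)
p0=np.array([117,-88.])
for t,D_ in zip(th,D):
    k=np.array([106-46*np.sin(t),-34-46*np.cos(t)]);f=k-np.array([-np.cos(t),np.sin(t)])*D_
    v=f-p0;print(round(t,2),'fixture',f.round(1),'tool delta x,y', (-v[0]/1000).round(4),(v[1]/1000).round(4))
E
```

```text
approach
t 13.48 tcp [505.9  77.1 143.8] w -0.002 F [ 0.  -0.4 -0.3] grip 0.0
pos [-0.1156 -0.0867  0.0306] rot [-0.06 -0.15 -0.07]
pos [-0.1159 -0.0866  0.1226] rot [-0.06 -0.15 -0.07]
0.38 fixture [107.5 -84.1] tool delta x,y 0.0095 0.0039
0.55 fixture [ 99.3 -83.9] tool delta x,y 0.0177 0.0041
0.72 fixture [ 91.2 -82.2] tool delta x,y 0.0258 0.0058
0.89 fixture [ 83.5 -79.3] tool delta x,y 0.0335 0.0087
1.06 fixture [ 76.3 -75.2] tool delta x,y 0.0407 0.0128
1.23 fixture [ 69.9 -69.9] tool delta x,y 0.0471 0.0181
1.4 fixture [ 64.4 -63.6] tool delta x,y 0.0526 0.0244
1.57 fixture [ 60.  -56.5] tool delta x,y 0.057 0.0315
```

Emit:
{"name": "move_arm", "arguments": {"increments": [{"claw": 0,"delta_pos": [-0.116,-0.087,0.0],"delta_rot": [0,0,0]},{"claw": 0,"delta_pos": [-0.116,-0.087,0.0],"delta_rot": [0,0,0]},{"claw": 0,"delta_pos": [-0.116,-0.087,0.02],"delta_rot": [0,0,0]},{"claw": 0,"delta_pos": [-0.116,-0.087,0.04],"delta_rot": [0,0,0]},{"claw": 0,"delta_pos": [-0.116,-0.087,0.08],"delta_rot": [0,0,0]},{"claw": 0,"delta_pos": [-0.116,-0.087,0.11],"delta_rot": [0,0,0]},{"claw": 0,"delta_pos": [-0.116,-0.087,0.1225],"delta_rot": [0,0,0]},{"claw": 0,"delta_pos": [-0.116,-0.087,0.1225],"delta_rot": [0,0,0]},{"claw": 0,"delta_pos": [-0.116,-0.087,0.1225],"delta_rot": [0,0,0]}]}}

```text
clock: 14.23
tcp_pos: [619.5, -13.4, 22.5]
orientation: [[-0.999, 0.032, -0.002], [0.032, 0.999, -0.001], [0.002, -0.001, -1.0]]
ft_force: [1.0, 0.3, 0.3]
width: 0.001
gripper_force: 0.0
```

```bash
python3 - <<'E'
from g import *
Q=flat_R(fa)
deltas([(real(fx(117,-88,58),Q),Q)])
E
python3 cl.py
```

```text
t 14.23 tcp [619.5 -13.4  22.5] w 0.001 F [1.  0.3 0.3] grip 0.0
pos [0.0008 0.0001 0.0015] rot [-0.04 -0.11 -0.06]
side red 139 97.74216802956474 -46.98576073772607 55.55792729551422 arm deg from -y cw 17.0
side dark 22 [array([114., 125., 130.]), array([-88., -77., -73.]), array([63., 71., 77.])]
```

Right on target; now the sweep.

Emit:
{"name": "move_arm", "arguments": {"increments": [{"claw": 0,"delta_pos": [0.01,0.004,0.001],"delta_rot": [0,0,0]},{"claw": 0,"delta_pos": [0.018,0.004,0.001],"delta_rot": [0,0,0]},{"claw": 0,"delta_pos": [0.026,0.006,0.001],"delta_rot": [0,0,0]},{"claw": 0,"delta_pos": [0.034,0.009,0.001],"delta_rot": [0,0,0]},{"claw": 0,"delta_pos": [0.041,0.013,0.001],"delta_rot": [0,0,0]},{"claw": 0,"delta_pos": [0.047,0.018,0.001],"delta_rot": [0,0,0]},{"claw": 0,"delta_pos": [0.053,0.024,0.001],"delta_rot": [0,0,0]},{"claw": 0,"delta_pos": [0.057,0.031,0.001],"delta_rot": [0,0,0]},{"claw": 0,"delta_pos": [0.057,0.031,0.001],"delta_rot": [0,0,0]}]}}

```text
clock: 15.08
tcp_pos: [562.8, 19.5, 21.6]
orientation: [[-1.0, 0.031, -0.001], [0.031, 1.0, -0.001], [0.001, -0.001, -1.0]]
ft_force: [0.5, -1.7, -0.1]
width: -0.003
gripper_force: 0.1
```

```bash
cat > cl2.py <<'E'
from g import *
d=grab('side');P=cloud(d);H=hsv(d);L=P-fo;c,s=np.cos(fa),np.sin(fa)
X=c*L[...,0]+s*L[...,1];Y=-s*L[...,0]+c*L[...,1];Z=P[...,2]
red=((cv2.inRange(H,(0,130,40),(8,255,255))|cv2.inRange(H,(172,130,40),(180,255,255)))>0)&(np.hypot(X-106,Y+34)<75)&(Z>30)
k=red&(np.hypot(X-106,Y+34)>18)&(Z<59);v=np.c_[106-X[k],-34-Y[k]]
print('red',red.sum(),k.sum(),'theta',np.median(np.arctan2(v[:,0],v[:,1])),np.median(X[k]),np.median(Y[k]))
st=bot.state();q=np.array(st['tcp_pos'])-fo;print('finger fixture',c*q[0]+s*q[1],-s*q[0]+c*q[1],q[2],np.round(st['ft_force'],1),st['clock'])
dk=(d['frame'].max(2)<75)&(np.hypot(X-106,Y+34)<62)&(np.hypot(X-106,Y+34)>30)&(Z>50)&(Z<80)
print('dark',dk.sum(),[np.percentile(t[dk],[10,50,90]).round(0) for t in(X,Y,Z)] if dk.any() else '')
E
python3 cl2.py
```

```text
red 1290 65 theta 1.6584334814158324 74.18746233987156 -30.882415994623926
finger fixture 60.29184364930976 -56.76245697189593 21.497796260183172 [ 0.5 -0.3 -0.6] 15.1333
dark 50 [array([60., 67., 71.]), array([-57., -40., -28.]), array([65., 73., 79.])]
```

Emit:
{"name": "move_arm", "arguments": {"increments": [{"claw": 0,"delta_pos": [0,0.002,0],"delta_rot": [0,0,0]},{"claw": 0,"delta_pos": [0,0.004,0],"delta_rot": [0,0,0]},{"claw": 0,"delta_pos": [0,0.004,0],"delta_rot": [0,0,0]}]}}

```text
clock: 15.38
tcp_pos: [562.8, 20.0, 21.4]
orientation: [[-0.999, 0.034, -0.003], [0.034, 0.999, -0.004], [0.003, -0.004, -1.0]]
ft_force: [-3.8, -11.1, 5.9]
width: -0.004
gripper_force: 5.5
```

```bash
python3 cl2.py
```

```text
red 1334 65 theta 1.674050377761856 73.75423123460112 -30.954642077540292
finger fixture 60.19388685117777 -56.396299269906486 21.37479592591269 [ -4.2 -10.8   6.3] 15.4333
dark 42 [array([60., 66., 71.]), array([-53., -32., -28.]), array([67., 73., 79.])]
```

The end stop is reached: 11 N against it, no further motion. Retreat, then measure the fresh back and the lane again.

Emit:
{"name": "move_arm", "arguments": {"increments": [{"claw": 0,"delta_pos": [0,-0.012,0],"delta_rot": [0,0,0]},{"claw": 0,"delta_pos": [0,-0.015,-0.03],"delta_rot": [0,0,0]},{"claw": 100,"delta_pos": [-0.01,-0.04,-0.07],"delta_rot": [0,0,0]},{"claw": 100,"delta_pos": [-0.02,-0.08,-0.11],"delta_rot": [0,0,0]},{"claw": 100,"delta_pos": [-0.02,-0.08,-0.11],"delta_rot": [0,0,0]}]}}

```text
clock: 15.85
tcp_pos: [583.1, -60.4, 135.4]
orientation: [[-0.999, 0.033, 0.004], [0.033, 0.999, -0.001], [-0.004, -0.0, -1.0]]
ft_force: [0.1, -0.8, 0.1]
width: 0.418
gripper_force: 0.0
```

```bash
python3 cl2.py; cat > fb.py <<'E'
from g import *
np.set_printoptions(precision=1,suppress=True)
for nm in('top','side'):
    d=grab(nm);np.savez(nm+'7.npz',**d);P=cloud(d);g=d['frame'].astype(int)
    sat=hsv(d)[...,1]
    near=(np.hypot(P[...,0]-624,P[...,1]+172)<50)
    m=near&(P[...,2]>15)&(P[...,2]<33)&(sat<70)&(g.max(2)>130)
    v,u=np.nonzero(m);q=onz(d,np.c_[u,v].astype(float),25)[:,:2]
    # drop outliers from lead: keep biggest blob
    mm=cv2.morphologyEx(m.astype(np.uint8)*255,cv2.MORPH_CLOSE,np.ones((3,3)));mm=cv2.morphologyEx(mm,cv2.MORPH_OPEN,np.ones((2,2)))
    c,_=cv2.findContours(mm,cv2.RETR_EXTERNAL,cv2.CHAIN_APPROX_NONE);c=max(c,key=cv2.contourArea)
    print(nm,m.sum(),'rect',rect(d,c,25),'z',np.median(P[m][:,2]))
d=load('top7.npz')
E
python3 fb.py
```

```text
red 703 71 theta 1.6744107068492566 74.2003839387697 -30.693260364986337
finger fixture 84.29303481170679 -139.15848441266837 137.42480560466146 [ 0.8 -2.6  2.7] 15.9
dark 27 [array([59., 65., 67.]), array([-35., -30., -27.]), array([66., 73., 79.])]Traceback (most recent call last):
  File "fb.py", line 8, in <module>
    v,u=np.nonzero(m);q=onz(d,np.c_[u,v].astype(float),25)[:,:2]
                        ~~~^^^^^^^^^^^^^^^^^^^^^^^^^^^^^^^
  File "h.py", line 11, in onz
    r=rays(d,uv);c=np.asarray(d['xyz']);return c+r*((np.broadcast_to(z,len(r))-c[2])/r[:,2])[:,None]
  File "h.py", line 8, in rays
    p=cv2.undistortPoints(uv,K,np.array([d['k1'],0,0,0],float))[:,0]
      ~~~~~~~~~~~~~~~~~~~^^^^^^^^^^^^^^^^^^^^^^^^^^^^^^^^^^^^^^
cv2.error: OpenCV(4.12.0) /io/opencv/modules/calib3d/src/undistort.dispatch.cpp:347: error: (-215:Assertion failed) CV_IS_MAT(_src) && CV_IS_MAT(_dst) && (_src->rows == 1 || _src->cols == 1) && (_dst->rows == 1 || _dst->cols == 1) && _src->cols + _src->rows - 1 == _dst->rows + _dst->cols - 1 && (CV_MAT_TYPE(_src->type) == CV_32FC2 || CV_MAT_TYPE(_src->type) == CV_64FC2) && (CV_MAT_TYPE(_dst->type) == CV_32FC2 || CV_MAT_TYPE(_dst->type) == CV_64FC2) in function 'cvUndistortPointsInternal'
```

```bash
sed -i "s/d=grab(nm);np.savez(nm+'7.npz',\*\*d)/d=load(nm+'0.npz')/; s/^d=load('top7.npz')//" fb.py; python3 fb.py
```

```text
top 245 rect ((621.5947265625, -176.1268310546875), (64.72651672363281, 57.72468566894531), 11.721644401550293) z 21.15464279463731
side 157 rect ((632.407958984375, -158.42636108398438), (51.81136703491211, 72.74495697021484), 58.56562042236328) z 21.9382585579134
```

```bash
python3 - <<'E'
from g import *
Q=flat_R(np.radians(11.8));c=np.array([623,-175.2,0])
deltas([(real(c+[0,0,90],Q),Q),(real(c+[0,0,11],Q),Q)])
E
```

```text
t 15.95 tcp [583.6 -61.2 135. ] w 0.596 F [-0.2  0.5  0.1] grip 0.0
pos [-0.0432 -0.1124  0.0823] rot [ -0.07   0.28 -13.9 ]
pos [-0.0428 -0.1124  0.1613] rot [ -0.07   0.28 -13.9 ]
```

Emit:
{"name": "move_arm", "arguments": {"increments": [{"claw": 100,"delta_pos": [-0.02,-0.04,0.0],"delta_rot": [0,0.3,-5]},{"claw": 100,"delta_pos": [-0.043,-0.112,0.04],"delta_rot": [0,0.3,-13.9]},{"claw": 100,"delta_pos": [-0.043,-0.112,0.08],"delta_rot": [0,0.3,-13.9]},{"claw": 100,"delta_pos": [-0.043,-0.112,0.08],"delta_rot": [0,0.3,-13.9]},{"claw": 100,"delta_pos": [-0.043,-0.112,0.08],"delta_rot": [0,0.3,-13.9]},{"claw": 100,"delta_pos": [-0.043,-0.112,0.12],"delta_rot": [0,0.3,-13.9]},{"claw": 100,"delta_pos": [-0.043,-0.112,0.15],"delta_rot": [0,0.3,-13.9]},{"claw": 100,"delta_pos": [-0.043,-0.112,0.161],"delta_rot": [0,0.3,-13.9]},{"claw": 100,"delta_pos": [-0.043,-0.112,0.161],"delta_rot": [0,0.3,-13.9]},{"claw": 100,"delta_pos": [-0.043,-0.112,0.161],"delta_rot": [0,0.3,-13.9]}]}}

```text
clock: 16.78
tcp_pos: [620.9, -169.8, -29.1]
orientation: [[-0.978, -0.21, -0.006], [-0.21, 0.978, -0.0], [0.006, 0.001, -1.0]]
ft_force: [0.3, -0.8, 0.1]
width: 0.999
gripper_force: 0.0
```

```bash
python3 - <<'E'
from g import *
Q=flat_R(np.radians(11.8));c=np.array([623,-175.2,0])
deltas([(real(c+[0,0,11],Q),Q)])
# side view: back's shell & fingers around
d=grab('side');np.savez('side8.npz',**d);P=cloud(d);st=bot.state();R=np.array(st['orientation']);pr=np.array(st['tcp_pos'])-OFF*R[:,2]
q=(P-pr)@R;g=d['frame'];
sh=(P[...,2]>8)&(P[...,2]<30)&(abs(q[...,0])<48)&(abs(q[...,1])<48)&(g.min(2)>110)
print('shell in tool',sh.sum(),np.percentile(q[sh],[3,50,97],axis=0).round(1).tolist())
fi=(g.max(2)<80)&(P[...,2]>24)&(P[...,2]<75)&(abs(q[...,0])<30)&(abs(q[...,1])>38)&(abs(q[...,1])<65)
for s in(1,-1):
    k=fi&(s*q[...,1]>0);print('finger',k.sum(),np.percentile(q[k],[3,50,97],axis=0).round(1).tolist() if k.any() else '')
E
```

```text
t 16.78 tcp [ 620.9 -169.8  -29.1] w 0.999 F [ 0.3 -0.8  0.1] grip 0.0
pos [-0.0009 -0.0057 -0.0031] rot [ 0.05 -0.37  0.31]
shell in tool 127 [[-33.8, -31.1, -16.6], [-26.7, 12.8, -10.9], [28.8, 24.3, -0.5]]
finger 60 [[-13.9, 41.8, -65.2], [-8.3, 53.9, -50.5], [2.6, 59.6, -18.4]]
finger 105 [[-13.8, -63.9, -65.5], [-4.7, -44.9, -46.4], [8.5, -40.4, -16.8]]
```

Emit:
{"name": "move_arm", "arguments": {"increments": [{"claw": 100,"delta_pos": [0,-0.003,-0.002],"delta_rot": [0,-0.4,0]},{"claw": 100,"delta_pos": [0,-0.003,-0.002],"delta_rot": [0,-0.4,0]},{"claw": 0,"delta_pos": [0,-0.003,-0.002],"delta_rot": [0,-0.4,0]},{"claw": 0,"delta_pos": [0,-0.003,-0.002],"delta_rot": [0,-0.4,0]},{"claw": 0,"delta_pos": [0,-0.003,-0.002],"delta_rot": [0,-0.4,0]},{"claw": 0,"delta_pos": [0,-0.003,-0.002],"delta_rot": [0,-0.4,0]},{"claw": 0,"delta_pos": [0,-0.003,-0.002],"delta_rot": [0,-0.4,0]}]}}

```text
clock: 17.42
tcp_pos: [622.0, -173.6, -26.6]
orientation: [[-0.978, -0.209, 0.002], [-0.209, 0.978, 0.001], [-0.002, 0.0, -1.0]]
ft_force: [-1.1, -0.1, 7.1]
width: 0.646
gripper_force: 64.1
```

Emit:
{"name": "move_arm", "arguments": {"increments": [{"claw": 0,"delta_pos": [0,0,-0.01],"delta_rot": [0,0,0]},{"claw": 0,"delta_pos": [0,0,-0.04],"delta_rot": [0,0,0]},{"claw": 0,"delta_pos": [0,0,-0.08],"delta_rot": [0,0,0]},{"claw": 0,"delta_pos": [0,0,-0.12],"delta_rot": [0,0,0]},{"claw": 0,"delta_pos": [0,0,-0.16],"delta_rot": [0,0,0]},{"claw": 0,"delta_pos": [0,0,-0.19],"delta_rot": [0,0,0]},{"claw": 0,"delta_pos": [0,0,-0.19],"delta_rot": [0,0,0]}]}}

```text
clock: 18.0
tcp_pos: [624.3, -175.0, 170.5]
orientation: [[-0.978, -0.209, 0.011], [-0.209, 0.978, -0.001], [-0.011, -0.003, -1.0]]
ft_force: [0.7, -0.2, -0.1]
width: 0.644
gripper_force: 63.9
```

```bash
python3 - <<'E'
from g import *
np.set_printoptions(precision=4,suppress=True)
s=bot.state();R=np.array(s['orientation']);pr=np.array(s['tcp_pos'])-OFF*R[:,2]
d=grab('side');P=cloud(d);q=(P-pr)@R;g=d['frame']
k=(abs(q[...,1])<16)&(q[...,0]<-20)&(q[...,0]>-45)&(abs(q[...,2])<16)
print('front face tool x',k.sum(),np.percentile(q[...,0][k],[10,50,90]),'z',np.percentile(q[...,2][k],[2,98]))
# lane now: top view, boards/shell of second & third
t=grab('top');np.savez('top9.npz',**t);C=cloud(t)
L=C-np.array([461.1,363.0,0]);a=np.radians(-10.2);X=np.cos(a)*L[...,0]+np.sin(a)*L[...,1];Y=-np.sin(a)*L[...,0]+np.cos(a)*L[...,1]
H=C[...,2]-38.5-X*np.tan(.26)   # height over floor
for x in range(-40,180,8):
    k=(X>=x)&(X<x+8)&(abs(Y)<20);print(x,k.sum(),np.nanmedian(H[k]).round(0),end=' | ')
print()
Rl,n=lane_R(a);F=np.array([461.1,363.0,38.5])
u=np.array([np.cos(a)*np.cos(.26),np.sin(a)*np.cos(.26),np.sin(.26)])
B=F+u*138
print('B',B);deltas([(real(B+70*n,Rl),Rl),(real(B+10*n,Rl),Rl)])
E
```

```text
front face tool x 103 [-34.4804 -32.1647 -21.3176] z [-13.8106   6.8352]
-40 55 19.0 | -32 52 14.0 | -24 57 20.0 | -16 54 19.0 | -8 58 20.0 | 0 57 20.0 | 8 60 20.0 | 16 54 16.0 | 24 58 18.0 | 32 53 21.0 | 40 65 32.0 | 48 62 32.0 | 56 64 33.0 | 64 52 34.0 | 72 58 21.0 | 80 56 17.0 | 88 54 3.0 | 96 56 -3.0 | 104 54 -2.0 | 112 55 -1.0 | 120 58 -2.0 | 128 56 -2.0 | 136 57 -3.0 | 144 62 -3.0 | 152 57 -2.0 | 160 56 -2.0 | 168 58 -2.0 | 176 54 -2.0 | 
B [592.3541 339.3837  73.9771]
t 18.1 tcp [ 621.8 -173.8  164.3] w 0.639 F [ 0.1 -0.8 -2.3] grip 63.9
pos [-0.0705  0.5112  0.0586] rot [  2.93 -14.5   22.15]
pos [-0.0846  0.5053  0.1166] rot [  2.93 -14.5   22.15]
```

Emit:
{"name": "move_arm", "arguments": {"increments": [{"claw": 0,"delta_pos": [-0.01,0.03,0.0],"delta_rot": [0,0,2]},{"claw": 0,"delta_pos": [-0.0705,0.511,0.03],"delta_rot": [2.9,-14.5,22.1]},{"claw": 0,"delta_pos": [-0.0705,0.511,0.03],"delta_rot": [2.9,-14.5,22.1]},{"claw": 0,"delta_pos": [-0.0705,0.511,0.03],"delta_rot": [2.9,-14.5,22.1]},{"claw": 0,"delta_pos": [-0.0705,0.511,0.03],"delta_rot": [2.9,-14.5,22.1]},{"claw": 0,"delta_pos": [-0.0705,0.511,0.03],"delta_rot": [2.9,-14.5,22.1]},{"claw": 0,"delta_pos": [-0.0705,0.511,0.03],"delta_rot": [2.9,-14.5,22.1]},{"claw": 0,"delta_pos": [-0.0705,0.511,0.03],"delta_rot": [2.9,-14.5,22.1]},{"claw": 0,"delta_pos": [-0.0705,0.511,0.03],"delta_rot": [2.9,-14.5,22.1]},{"claw": 0,"delta_pos": [-0.0705,0.511,0.03],"delta_rot": [2.9,-14.5,22.1]}]}}

```text
clock: 18.93
tcp_pos: [593.3, 205.9, 139.5]
orientation: [[-0.953, 0.176, 0.248], [0.17, 0.984, -0.046], [-0.252, -0.001, -0.968]]
ft_force: [0.8, 0.6, -0.9]
width: 0.638
gripper_force: 63.9
```

```bash
cat > ln.py <<'E'
from g import *
a=np.radians(-10.2);Rl,n=lane_R(a);F=np.array([461.1,363.0,38.5])
u=np.array([np.cos(a)*np.cos(.26),np.sin(a)*np.cos(.26),np.sin(.26)])
B=F+u*138
deltas([(real(B+60*n,Rl),Rl),(real(B+30*n,Rl),Rl),(real(B+10*n,Rl),Rl)])
E
python3 ln.py
```

```text
t 18.93 tcp [593.3 205.9 139.5] w 0.638 F [ 0.8  0.6 -0.9] grip 63.9
pos [0.0402 0.1313 0.0341] rot [-0.07 -0.27  0.09]
pos [0.0401 0.1313 0.0641] rot [-0.07 -0.27  0.09]
pos [0.04   0.1313 0.0841] rot [-0.07 -0.27  0.09]
```

Emit:
{"name": "move_arm", "arguments": {"increments": [{"claw": 0,"delta_pos": [0.04,0.131,0.01],"delta_rot": [0,-0.3,0]},{"claw": 0,"delta_pos": [0.04,0.131,0.02],"delta_rot": [0,-0.3,0]},{"claw": 0,"delta_pos": [0.04,0.131,0.034],"delta_rot": [0,-0.3,0]},{"claw": 0,"delta_pos": [0.04,0.131,0.034],"delta_rot": [0,-0.3,0]},{"claw": 0,"delta_pos": [0.04,0.131,0.034],"delta_rot": [0,-0.3,0]},{"claw": 0,"delta_pos": [0.04,0.131,0.034],"delta_rot": [0,-0.3,0]},{"claw": 0,"delta_pos": [0.04,0.131,0.034],"delta_rot": [0,-0.3,0]}]}}

```text
clock: 19.52
tcp_pos: [588.6, 336.6, 97.3]
orientation: [[-0.951, 0.178, 0.254], [0.171, 0.984, -0.048], [-0.259, -0.002, -0.966]]
ft_force: [0.2, -1.3, -0.9]
width: 0.641
gripper_force: 63.9
```

```bash
python3 ln.py; cat > lv.py <<'E'
from g import *
np.set_printoptions(precision=1,suppress=True)
# side view: white points in lane frame: along slope s, across y, height over floor
d=grab('side');C=cloud(d);a=np.radians(-10.2);Rl,n=lane_R(a);F=np.array([461.1,363.0,38.5])
u=np.array([np.cos(a)*np.cos(.26),np.sin(a)*np.cos(.26),np.sin(.26)]);y=Rl[:,1]
L=C-F;S,Y,H=L@u,L@y,L@n
w=(d['frame'].min(2)>110)&(abs(Y)<60)&(S>-50)&(S<210)&(H>-20)&(H<100)
for lo in range(-40,205,12):
    k=w&(S>=lo)&(S<lo+12)
    if k.sum()>4: print(lo,k.sum(),'H',np.percentile(H[k],[10,50,90]),'Y',np.percentile(Y[k],[3,97]))
E
python3 lv.py
```

```text
t 19.52 tcp [588.6 336.6  97.3] w 0.641 F [ 0.2 -1.3 -0.9] grip 63.9
pos [0.0029 0.0034 0.0004] rot [-0.13  0.11  0.01]
pos [0.003  0.0035 0.0304] rot [-0.13  0.11  0.01]
pos [0.003  0.0035 0.0504] rot [-0.13  0.11  0.01]
-40 75 H [-1.  14.5 20.8] Y [-4.5 38.1]
-28 34 H [-9.7 -1.8 17.4] Y [ 3.4 38.5]
-16 24 H [-3.   5.3 19.7] Y [28.9 37.8]
-4 29 H [-3.5  1.2 14.9] Y [28.6 38.2]
8 27 H [-4.9 -2.1 11.2] Y [ 5.6 37.8]
20 31 H [-3.3  4.4 20.6] Y [-33.2  37.9]
32 23 H [-3.5  0.1 10.2] Y [-32.4  37.9]
44 41 H [-3.9  2.3 22.8] Y [-27.5  38.1]
56 32 H [-4.   4.1 15.1] Y [-23.   38.2]
68 39 H [-2.5  6.2 22.1] Y [-14.  38.]
80 56 H [-3.1  5.1 19.6] Y [23.1 37.9]
92 76 H [-3.1  0.8  8.4] Y [10.  37.7]
104 69 H [-3.9 -0.1  7.9] Y [-7.7 37.7]
116 94 H [-3.7 -0.6 71.9] Y [-28.9  37.4]
128 158 H [-3.5 -0.3  5.8] Y [-32.   37.1]
140 183 H [-3.5 -0.4  7. ] Y [-32.3  37.4]
152 240 H [-3.2  0.8 76.2] Y [-33.4  36.5]
164 382 H [-2.7 55.9 72.6] Y [-30.2  37.1]
176 193 H [-4.2 -1.1  4. ] Y [-32.5  37.3]
188 20 H [-1.6  1.   3.4] Y [-31.8  34.9]
```

Emit:
{"name": "move_arm", "arguments": {"increments": [{"claw": 0,"delta_pos": [0.003,0.0035,0.01],"delta_rot": [0,0,0]},{"claw": 0,"delta_pos": [0.003,0.0035,0.025],"delta_rot": [0,0,0]},{"claw": 0,"delta_pos": [0.003,0.0035,0.04],"delta_rot": [0,0,0]},{"claw": 0,"delta_pos": [0.003,0.0035,0.048],"delta_rot": [0,0,0]},{"claw": 0,"delta_pos": [0.003,0.0035,0.048],"delta_rot": [0,0,0]},{"claw": 0,"delta_pos": [0.003,0.0035,0.048],"delta_rot": [0,0,0]}]}}

```text
clock: 20.07
tcp_pos: [598.8, 339.6, 50.8]
orientation: [[-0.951, 0.177, 0.255], [0.171, 0.984, -0.046], [-0.259, -0.001, -0.966]]
ft_force: [0.1, -0.8, -1.0]
width: 0.641
gripper_force: 63.9
```

```bash
python3 ln.py|sed -n '1p;4p'; python3 lv.py | tail -10
```

```text
t 20.07 tcp [598.8 339.6  50.8] w 0.641 F [ 0.1 -0.8 -1. ] grip 63.9
pos [ 0.0001 -0.0013  0.003 ] rot [-0.03  0.13  0.  ]
80 24 H [ 3.9 13.8 21.7] Y [-34.   29.6]
92 43 H [-0.2 18.5 21.5] Y [-33.3  37.7]
104 23 H [-2.8 24.7 26.7] Y [-24.4  38.1]
116 26 H [-2.9 25.2 44.8] Y [-26.5  37.7]
128 30 H [-4.3  4.2 40.7] Y [-24.   38.9]
140 76 H [-2.8 20.6 83.3] Y [-33.1  53.6]
152 131 H [-2.9 15.6 27.4] Y [-32.3  37.3]
164 341 H [-2.9  7.  25. ] Y [-30.7  37. ]
176 199 H [-4.1 -1.4  3.2] Y [-33.1  37. ]
188 11 H [-2.5 -2.1  1.8] Y [-21.7  36.6]
```

Emit:
{"name": "move_arm", "arguments": {"increments": [{"claw": 0,"delta_pos": [0,-0.0005,0.003],"delta_rot": [0,0,0]},{"claw": 0,"delta_pos": [0,-0.0005,0.006],"delta_rot": [0,0,0]},{"claw": 0,"delta_pos": [0,-0.0005,0.006],"delta_rot": [0,0,0]},{"claw": 0,"delta_pos": [0,-0.0005,0.006],"delta_rot": [0,0,0]}]}}

```text
clock: 20.45
tcp_pos: [600.8, 340.3, 46.3]
orientation: [[-0.95, 0.176, 0.257], [0.17, 0.984, -0.044], [-0.261, 0.002, -0.965]]
ft_force: [-0.6, -0.1, 3.6]
width: 0.646
gripper_force: 64.9
```

Light contact with the floor (about 4 N), so release. I open only as far as needed before retreating along the lane's normal.

Emit:
{"name": "move_arm", "arguments": {"increments": [{"claw": 100,"delta_pos": [0,0,-0.001],"delta_rot": [0,0,0]},{"claw": 100,"delta_pos": [0,0,-0.001],"delta_rot": [0,0,0]},{"claw": 100,"delta_pos": [0,0,-0.001],"delta_rot": [0,0,0]},{"claw": 100,"delta_pos": [0,0,-0.001],"delta_rot": [0,0,0]},{"claw": 100,"delta_pos": [0,0,-0.03],"delta_rot": [0,0,0]},{"claw": 100,"delta_pos": [0,0,-0.07],"delta_rot": [0,0,0]},{"claw": 100,"delta_pos": [0,0,-0.11],"delta_rot": [0,0,0]},{"claw": 100,"delta_pos": [0,0,-0.15],"delta_rot": [0,0,0]},{"claw": 100,"delta_pos": [0,0,-0.18],"delta_rot": [0,0,0]},{"claw": 100,"delta_pos": [0,0,-0.18],"delta_rot": [0,0,0]}]}}

```text
clock: 21.28
tcp_pos: [555.3, 350.5, 226.7]
orientation: [[-0.949, 0.175, 0.262], [0.171, 0.985, -0.038], [-0.264, 0.009, -0.964]]
ft_force: [0.3, -0.3, 0.1]
width: 0.997
gripper_force: 0.0
```

Emit:
{"name": "move_arm", "arguments": {"increments": [{"claw": 100,"delta_pos": [0.04,0.04,-0.01],"delta_rot": [0,0,0]},{"claw": 100,"delta_pos": [0.08,0.08,-0.02],"delta_rot": [0,0,0]},{"claw": 100,"delta_pos": [0.12,0.12,-0.03],"delta_rot": [0,0,0]},{"claw": 100,"delta_pos": [0.16,0.16,-0.04],"delta_rot": [0,0,0]},{"claw": 100,"delta_pos": [0.2,0.2,-0.04],"delta_rot": [0,0,0]},{"claw": 100,"delta_pos": [0.2,0.2,-0.04],"delta_rot": [0,0,0]},{"claw": 100,"delta_pos": [0.2,0.2,-0.04],"delta_rot": [0,0,0]},{"claw": 100,"delta_pos": [0.2,0.2,-0.04],"delta_rot": [0,0,0]}]}}

```text
clock: 21.95
tcp_pos: [380.6, 587.5, 202.8]
orientation: [[-0.954, 0.165, 0.252], [0.16, 0.986, -0.043], [-0.255, -0.001, -0.967]]
ft_force: [-1.4, 0.1, -0.4]
width: 1.003
gripper_force: 0.0
```

```bash
python3 - <<'E'
from g import *
s=bot.state();print(s['clock'],s['tcp_pos'],s['width'])
o=np.zeros((600,800,3),np.uint8)
t=grab('top');d=grab('side')
o[:480,:480]=cv2.resize(t['frame'][175:305,115:300,::-1],(480,337),interpolation=cv2.INTER_CUBIC).copy() if False else 0
a=cv2.resize(t['frame'][175:305,115:315,::-1],None,fx=2.3,fy=2.3,interpolation=cv2.INTER_CUBIC);o[:a.shape[0],:a.shape[1]]=a
b=cv2.resize(d['frame'][170:310,260:460,::-1],None,fx=2.1,fy=2.1,interpolation=cv2.INTER_CUBIC);o[300:300+b.shape[0],:b.shape[1]]=b
cv2.imwrite('pics/end.png',o)
E
python3 lv.py; python3 fr.py|grep -v min; python3 cl2.py
```

```text
21.95 [380.6031 587.5185 202.7804] 1.0030140175058022
-40 91 H [ 1.4 14.8 20.9] Y [-30.2  37.7]
-28 67 H [-5.2 17.  22.9] Y [-27.3  38. ]
-16 61 H [-2.3 15.4 24. ] Y [-33.3  38.2]
-4 62 H [-3.7 13.5 21.9] Y [-33.7  37.8]
8 73 H [-2.1 12.6 23.3] Y [-31.9  37.5]
20 102 H [-2.4 17.4 21.8] Y [-32.3  37.5]
32 57 H [-2.6 19.5 22.3] Y [-33.3  37.9]
44 57 H [-2.8 16.8 37.4] Y [-26.8  37.7]
56 65 H [-2.7 12.5 33.3] Y [-28.2  38.1]
68 81 H [-2.  12.1 32.9] Y [-32.8  37.6]
80 110 H [-2.  13.9 22. ] Y [-32.4  37.5]
92 83 H [-2.7 18.6 22.2] Y [-33.7  37.6]
104 78 H [-1.9 18.6 36.3] Y [-47.1  37.7]
116 73 H [-2.  15.7 34.2] Y [-33.3  37.8]
128 82 H [-2.5 13.8 33.1] Y [-33.5  37.5]
140 117 H [-2.4 13.2 27.9] Y [-33.2  37.2]
152 286 H [-1.9  8.3 20.8] Y [-32.5  36.3]
164 177 H [-3.6 -0.6  3.5] Y [-32.3  37.6]
176 202 H [-3.9 -0.9  3.6] Y [-32.1  36.7]
188 15 H [-2.4  0.1  5.2] Y [-30.8  33.5]
plane slope x,y, z at centre [-0.0005 -0.0003 43.982 ] n 1246 1479
rect in fixture [ 0.  -0.2] [ 85.4 181.2] 89.88
t 22.25 tcp [390.7 579.1 206.1] w 1.0 F [-0.1 -0.1  0.3] grip 0.0
pos [-0.1676 -0.4725  0.1519] rot [-1.12 15.05 -8.49]
red 120 68 theta 1.669564218062201 74.67898244105663 -31.021836764483574
finger fixture -129.10062333271202 497.3640264924673 206.20097984236858 [-0.5  1.2  0.3] 22.3
dark 26 [array([58., 64., 67.]), array([-36., -31., -27.]), array([65., 72., 79.])]
```

View pics/end.png

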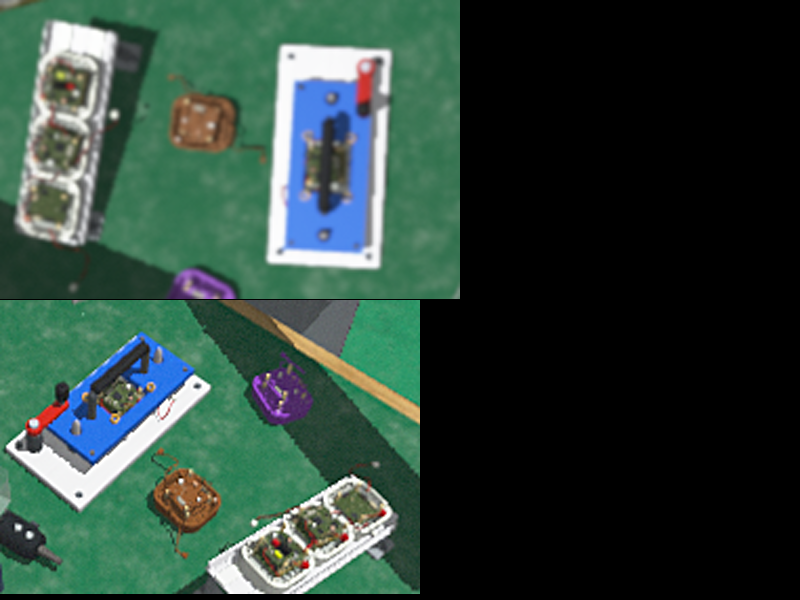

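The final picture shows three touching backs in the lane, the fresh one highest at (68,82). The frame is home with both pins through at (331,98) and (323,236), and the clamp is closed over its end at (363,88).

```bash
python3 -c "
from workcell import hand_in
print(hand_in())"
```

```text
the job is handed in; nothing more can be done
None
```

The job is handed in at about 22 s on the robot's clock: the oldest back is seated in the nest, the frame is home on both pins with the clamp closed over it, and the fresh back is loaded behind the other two in the lane; no result came back.

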